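# Tip the winch pawls out of the parts wheel into the dip pot

## Robot

A 6-joint arm with a two-finger parallel gripper is mounted at the origin on the work surface. World frame = base frame: x ahead of the robot, y to its left, z up, the work surface at z = 0. Lengths are in m, angles in rad, forces in N, time in s.
With the tool pointing down it reaches from about 0.375 to 0.9 m from the base axis. Payload 3.1 kg.
Tool frame: the origin (TCP) lies midway between the tips of the shut fingers; the grasp point (between the pads) lies 19 mm behind it; x points along the fingers, z is the direction in which the jaws open and shut, and the axes are right-handed (so a half turn about x gives the same grasp; the last joint's range is limited). The gripper opens to 87 mm and grips with 3 to 60 N. Pads are 19 mm wide; open, the fingers measure 117 mm over their backs; the gripper's body (75 mm by 190 mm) begins 51 mm behind the grasp point.
Start: joints at [1.089, 0.527, 1.433, -0, 1.181, -0.178], TCP at [0.187, 0.596, 0.223] pointing down, gripper open.
Joint ranges: [-3.08, 3.08], [-0.75, 2.2], [0.22, 2.44], [-1.43, 4.57], [0, 2.65], [-2.85, 2.85]. Speed limits (rad/s): [2.79, 2.79, 3.14, 3.14, 3.14, 3.14].

## Interface

Orientations are given as a unit quaternion [x, y, z, w].
In Python, from rig import readout, imaging, robot gives the robot as it stands. The module is installed in compiled form; this text tells all that it offers.
- The arm moves only by the tool play_rows, never from a script. Its argument "rows" is text: rows parted by semicolons, each of 7 numbers parted by spaces: the turn, a rotation vector about the tool's x, y, z in rad, then the shift along the tool's x, y, z in mm, then the closure, from 0 (fully open) to 1 (shut). In form: ax ay az tx ty tz gripper; .... A call has 1 to 8 rows; each row shifts and turns the commanded pose from where the row before left it, along the tool's axes as they then stand; what a row does not reach is not made up. A row lasts 1/12 s, in which the tool goes at most 41.7 mm and 7.16 degrees, less where a joint would pass 70% of its speed; a pose out of reach is approached as far as the arm can. A call with a gripper value outside its range is refused whole. The fingers move at their own pace and stop on an object; "squeeze" is the grip in N (left out, the last holds). Time passes only in rows, so rows that do not move let the fingers close. It gives the time, the measured TCP pose, the force and the opening at its end, in the units of the state.
- readout.get_obs(): the state, without advancing time (a new reading comes with each control period).
- imaging.camera(name): name is "side" or "top"; returns the picture (420x560x3 uint8, blue, green, red); there is no depth.
- imaging.camera_info(name): a dict with "K" (3x3 intrinsics, pixels), "world_to_cam" (4x4, takes a point from world to camera coordinates). Camera axes: x right, y down, z forward; pixel columns grow to the right and rows downward; lengths in m; the calibration is good to about 2 mm. A picture is of the moment at which its call begins. camera_info takes no time and is no camera call.
- robot.hand_in(): hands the job in, once; it reports no verdict.
The state is a dict: "time": time; "q": joint angles; "joint_velocities": joint speeds; "joint_torque": joint torques, N m; "position": TCP position; "tool_rot": TCP orientation; "ft_force": force on the tool from outside, world axes, zero at the start; "moment": the same for the moment, N m; "grip_width": finger opening in m.
Only numpy, scipy, OpenCV 4.12 (cv2) and the standard library are available. Lean on these libraries where they do the work, as an engineer would, in place of code of your own. Each camera call takes 0.05 s, during which the arm holds its last target. There are 200 camera calls.

## Task

Get the winch pawls ready for the degreaser: take the lid off the copper dip pot and stand it knob up on the counter, set the pot on the round mark under the spout of the parts wheel, then for every pocket that holds a bronze pawl turn the wheel by its brass knob until that pocket faces the spout and tip the board by its rear handle so that the pawl drops into the pot, without reaching into the pockets for them. Leave the nut and the bush in the wheel, let the board back down level, stand the pot upright on the cork mat and put its lid back on properly, all with nothing else on the counter disturbed; a pawl that lands beside the pot may be picked up and put in.

Things in the scene. Friction and masses are not known exactly. Their poses are not given: they have to be found in the camera images.
- stand: Fixed walnut stand of the tipping parts wheel, foot plate 215 x 285 x 12 mm. Origin: on the counter straight below the wheel's axis when the board is level; z up; +y points the way the spout pours. The tipping pivot is a horizontal rod parallel to this frame's x, at y = +145 mm, z = 30 mm; a steel apron slopes down in front of it to the counter at y = 174 mm.
- board (a joint): Tipping of the walnut board (205 x 210 mm; carries wheel, rim, spout and rear handle) about the pivot, rad: 0 = level (lower stop), 0.9 = fully tipped (upper stop). Lifting the rear handle increases it, with 7 to 12 N. Let go, it sinks back to level by itself, damped.
- tip_handle (a point): Middle of the round wooden rear handle, 22 mm thick, 68 mm long along the stand's y, brass ball on its outer end; level, it is at y = -155 mm, z = 120 mm of the stand's frame. It swings about the pivot; fully tipped it is about 320 mm high and 185 mm further towards the spout. Can be pinched from above across the stand's x.
- wheel (a joint): Turn of the parts wheel, rad, counter-clockwise from above positive; endless, slight friction, stays where it is left. Six equal open pockets, 60 degrees each, between radial vanes 24 mm high. Pocket k (0 to 5) is centred at angle (joint + k pi/3), counter-clockwise from the stand's +y (spout) direction; it faces the spout when that angle is 0.
- wheel_knob (a point): Middle of the round fluted brass knob on the wheel's hub, 42 mm across and 22 mm high, on the wheel's axis, 186 mm above the counter when level; turning it turns the wheel. The vane and rim tops are 25 mm below this point, the spout's wall tops 5 mm below it from 78 mm outward.
- wheel_centre (a point): Point on the wheel's axis at the pocket floor, 135 mm above the counter when level. Pockets reach from 20 to 87 mm from the axis. A fixed rim, 25 mm high, closes all pockets but the one facing the spout: its only gap spans 24 degrees either side of the spout direction, so a pocket should face it within about 6 degrees.
- spout (a point): Centre of the open-bottomed end of the sheet-metal spout (funnel 72 mm wide at the rim, 39 mm at its end, floor rising 21 degrees; a plate 18 mm beyond this point turns parts down). Level: 151 mm high, 78 mm short of the pot mark's centre; tipping swings it over the mark, 105 mm up. Smooth: parts wait at the spout's foot to about 0.65 rad, are out by full tip held a second.
- pot_mark (a point): Centre, on the counter, of the thin flush round rubber mark (84 mm across) in front of the stand where the pot stands to catch what comes out of the spout; within about 12 mm will do.
- pot: Round copper dip pot, 70 mm outside diameter, 64 mm inside, 62 mm high, floor 4 mm, wall 3 mm, about 0.3 kg. Origin: centre of its underside; z up.
- lid: Loose lid of the dip pot: disc 76 mm across and 4 mm thick, under it a centring plug 59 mm across and 6 mm deep, on top a turned dark wooden knob 22 mm across whose grip runs from 18 to 34 mm above the origin. Origin: centre of the plug's underside; z up through the knob. Closed, its origin is 56 mm above the pot's origin; standing on the counter it rests on the plug.
- mat: Cork job mat, 120 x 120 x 3 mm, fixed to the counter. Origin: centre of its underside.
- pawl1: Bronze winch pawl: a 16 mm round boss with a 9 mm wide toe on one side, 26 mm long and 14 mm high, 35 g; lies in one of the wheel's pockets, at most one to a pocket (may be absent). Origin: middle of its underside, x along the toe.
- pawl2: Bronze winch pawl: a 16 mm round boss with a 9 mm wide toe on one side, 26 mm long and 14 mm high, 35 g; lies in one of the wheel's pockets, at most one to a pocket (may be absent). Origin: middle of its underside, x along the toe.
- pawl3: Bronze winch pawl: a 16 mm round boss with a 9 mm wide toe on one side, 26 mm long and 14 mm high, 35 g; lies in one of the wheel's pockets, at most one to a pocket (may be absent). Origin: middle of its underside, x along the toe.
- pawl4: Bronze winch pawl: a 16 mm round boss with a 9 mm wide toe on one side, 26 mm long and 14 mm high, 35 g; lies in one of the wheel's pockets, at most one to a pocket (may be absent). Origin: middle of its underside, x along the toe.
- nut: Steel hexagon nut, 24 mm across flats, 13 mm thick, in a pocket of the wheel; to stay in the wheel. Origin: centre of its underside.
- bush: Round steel bush, 22 mm diameter, 16 mm high, in a pocket of the wheel; to stay in the wheel. Origin: centre of its underside (it may topple over in its pocket).
- deadlight: Chromed deadlight rim, a flat ring 150 mm across and 18 mm high, lying on the counter; bystander. Origin: centre of its underside.
- belaying_pin: Iron belaying pin, 250 mm long, 34 mm thick, lying behind the stand; bystander. Origin: middle of its length at the counter, x along it.
- gooseneck: Brass gooseneck vent, 125 mm high on a 68 mm flange, its bend reaching 87 mm out along its x; bystander. Origin: centre of the flange's underside.
- cleat: Brass horn cleat, 138 mm long along its x, 25 mm wide, 43 mm high; bystander. Origin: centre of its underside.
- screwdriver: Screwdriver lying left of the cork mat, about 200 mm long along its x; bystander. Origin: on the counter under it.
Not all that is in view belongs to the job. Leave any turquoise or white look-alike of the lid alone.

How it is judged:
By the outcome, as a careful person would: the job done as asked, in the order asked, and still so for the second after the job is handed in, with the robot touching nothing.
Of pawl1, pawl2, pawl3, pawl4 only 2 to 3 are there at a start; the rules pass over those that are not, and their reading is None.
At some moment in a run one of pot may be knocked a few centimetres aside while the robot is not near it.
Once in a run the grip may slacken for a moment while it holds something.
It also fails if it takes over 210 s, if anything falls off the work surface, if the arm or the gripper's body presses on something with over 40 N, if the wrist force passes 120 N, or if a joint passes its speed limit or range.

## Working session

There is one attempt and no reset: what is moved stays moved. The work goes in short steps, Python scripts to look and compute and a tool call to move; the robot and the scene stay as the last step left them, time stands still between calls to the robot, and variables do not carry over. Pictures are saved under pics/ and viewed, about 12 in all and at most 16, crops included, and the job is handed in when it is done.

Besides the shell and the picture viewer there is one more tool, called after "Request:" as name(argument=value, ...), one argument or row to a line, values as JSON. play_rows: Moves the arm, as the interface text tells. Its arguments: {"type":"object","properties":{"rows":{"type":"string"},"squeeze":{"type":"number"}},"required":["rows"]}

```bash
mkdir -p pics; cat > h.py <<'E'
from rig import readout, imaging, robot
import numpy as np, cv2
from scipy.spatial.transform import Rotation as R
def cam(n):
    i=imaging.camera_info(n); return np.array(i["K"]),np.array(i["world_to_cam"])
def ray(n,u,v,z):
    K,T=cam(n); d=T[:3,:3].T@np.linalg.inv(K)@[u,v,1]; c=-T[:3,:3].T@T[:3,3]
    return c+d*(z-c[2])/d[2]
def proj(n,p):
    K,T=cam(n); q=K@(T[:3,:3]@np.array(p)+T[:3,3]); return q[:2]/q[2]
def st():
    o=readout.get_obs(); r=R.from_quat(o["tool_rot"]); 
    print("t",round(o["time"],2),"p",np.round(o["position"],4),"F",np.round(o["ft_force"],1),"w",round(o["grip_width"],4)); print("M",np.round(r.as_matrix(),3).tolist(),"q",np.round(o["q"],2)); return o,r
def delta(p,yaw=None):
    o,r=st(); print("tool mm",np.round(1000*r.inv().apply(np.array(p)-o["position"]),1))
def snap(n,name):
    im=imaging.camera(n); cv2.imwrite(f"pics/{name}.png",im); return im
E
python3 - <<'E'
from h import *
snap("top","t0");snap("side","s0");st()
for n in("top","side"):
    K,T=cam(n);print(n,K[0,0],-T[:3,:3].T@T[:3,3],T[2,:3])
E
```

```text
t 0.1 p [0.1866 0.5958 0.2217] F [-0.7  0.3  0.2] w 0.0871
M [[-0.001, -0.954, 0.299], [-0.002, 0.299, 0.954], [-1.0, 0.0, -0.002]] q [ 1.09  0.53  1.43 -0.    1.18 -0.18]
top 477.7078178289626 [0.29885791 0.02833457 1.41214912] [ 0.20751591  0.001947   -0.9782297 ]
side 500.6216428435869 [-0.34191429 -0.89426706  1.13745682] [ 0.55600947  0.55395733 -0.61966503]
```

View pics/t0.png

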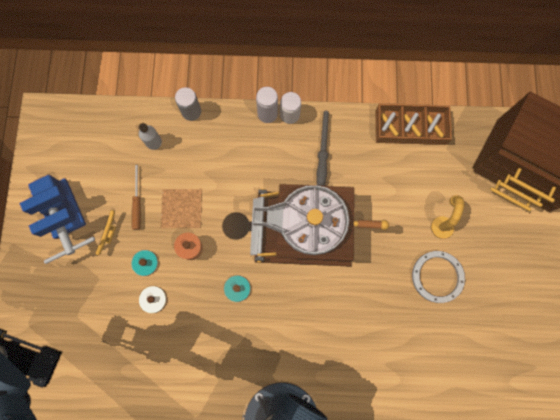

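View pics/s0.png

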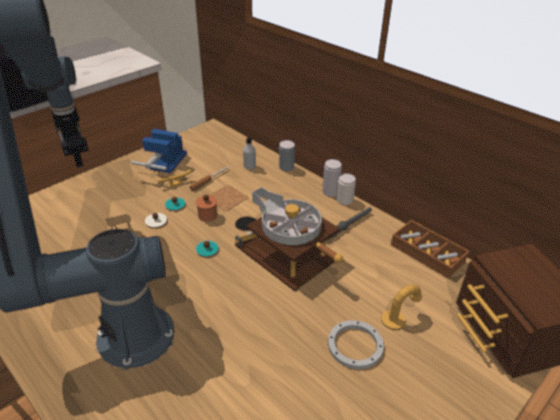

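Top view (up = +x, left = +y): wheel knob at ~(315,216), handle to the right ending at (384,225), pot with copper lid (187,244), mark (237,226), mat (181,208), look-alikes in turquoise/white. I'll enlarge the wheel and take rough positions.

```bash
python3 - <<'E'
from h import *
im=cv2.imread("pics/t0.png"); s=cv2.imread("pics/s0.png")
a=cv2.resize(im[170:280,150:400],None,fx=3.2,fy=3.2,interpolation=cv2.INTER_CUBIC)
b=cv2.resize(s[170:290,185:355],None,fx=3,fy=3,interpolation=cv2.INTER_CUBIC)[:240]
cv2.imwrite("pics/c0.png",a)
hsv=cv2.cvtColor(im,cv2.COLOR_BGR2HSV)
def comps(m,x0,y0,x1,y1,mn=20):
    m2=np.zeros_like(m); m2[y0:y1,x0:x1]=m[y0:y1,x0:x1]
    n,l,sx,c=cv2.connectedComponentsWithStats(m2)
    return [(c[i].round(1).tolist(),sx[i].tolist()) for i in range(1,n) if sx[i][4]>=mn]
print("dark",[(c,x,ray("top",*c,0).round(4)) for c,x in comps(cv2.inRange(hsv,(0,0,0),(180,255,60)),215,205,252,245)])
for p in [(187,244),(315,216),(237,226),(181,208)]: print(p,hsv[p[1],p[0]])
print("brass",[(c,x,ray("top",*c,.197).round(4)) for c,x in comps(cv2.inRange(hsv,(15,170,150),(28,255,255)),295,195,400,240)])
print("copper",[(c,x,ray("top",*c,.066).round(4)) for c,x in comps(cv2.inRange(hsv,(3,140,90),(12,255,255)),165,225,210,265)])
for nm,p,z in [("lidknob",(186,240),.09),("mat",(181,208),.003),("handleball",(384,225),.12),("wheelrimc",(315,220),.16)]: print(nm,ray("top",*p,z).round(4))
E
```

```text
dark []
(187, 244) [ 13 141 112]
(315, 216) [ 19 161 226]
(237, 226) [13 91 76]
(181, 208) [ 14 141 199]
brass []
copper [([187.2, 245.7], [174, 233, 28, 27, 555], array([0.4697, 0.2814, 0.066 ]))]
lidknob [0.4825 0.2813 0.09  ]
mat [0.5912 0.3197 0.003 ]
handleball [ 0.5364 -0.2649  0.12  ]
wheelrimc [ 0.5369 -0.072   0.16  ]
```

View pics/c0.png

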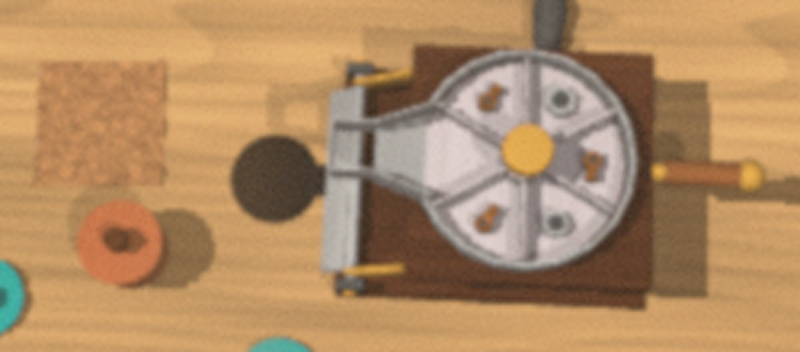

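The crop shows pawls in the pockets at upper-left, lower-left and right (opposite the spout). The nut and bush are upper-right and lower-right, and the pocket at the spout is empty. So the wheel has to turn about −60°, +60° and 180° in total. Next I'll refine the geometry.

```bash
python3 - <<'E'
from h import *
im=cv2.imread("pics/t0.png"); hsv=cv2.cvtColor(im,cv2.COLOR_BGR2HSV)
def big(lo,hi,x0,y0,x1,y1,z,name):
    m=np.zeros(im.shape[:2],np.uint8); m[y0:y1,x0:x1]=cv2.inRange(hsv,lo,hi)[y0:y1,x0:x1]
    n,l,s,c=cv2.connectedComponentsWithStats(m); i=1+np.argmax(s[1:,4])
    w=ray("top",*c[i],z); print(name,c[i].round(1),s[i].tolist(),w.round(4)); return w
mk=big((0,0,0),(180,255,115),215,205,251,245,0,"mark")
kb=big((15,140,160),(30,255,255),300,200,330,235,.197,"knob")
hb=big((15,140,130),(30,255,255),377,215,395,235,.12,"ball")
big((15,140,130),(30,255,255),352,215,362,235,.12,"inner")
big((75,80,60),(100,255,255),220,270,255,305,.008,"turq")
big((8,0,0),(16,150,135),178,232,200,250,.09,"lidknob")
d=mk-kb; print("dir",np.degrees(np.arctan2(d[1],d[0])),np.hypot(*d[:2]))
d=kb-hb; print("dirh",np.degrees(np.arctan2(d[1],d[0])),np.hypot(*d[:2]))
# unwarp wheel at vane-top height 0.161 around knob, 0.5 mm/px, up=+x left=+y
S=600;g=np.arange(S)
X=kb[0]-(g[:,None]-300)/2500+0*g[None];Y=kb[1]-(g[None]-300)/2500+0*g[:,None]
K,T=cam("top");P=np.stack([X,Y,0*X+.161],-1)@T[:3,:3].T+T[:3,3];q=P@K.T
cv2.imwrite("pics/w0.png",cv2.remap(im,(q[...,0]/q[...,2]).astype(np.float32),(q[...,1]/q[...,2]).astype(np.float32),cv2.INTER_CUBIC))
E
```

```text
mark [236.1 225.5] [223, 213, 28, 26, 569] [0.5435 0.1517 0.    ]
knob [314.4 216.5] [307, 209, 16, 16, 179] [ 0.539  -0.0674  0.197 ]
ball [384.2 224.6] [380, 220, 9, 10, 73] [ 0.5376 -0.2655  0.12  ]
inner [355.8 223.3] [354, 221, 5, 6, 26] [ 0.5386 -0.1876  0.12  ]
turq [236.9 288.2] [225, 276, 25, 25, 430] [0.3575 0.1397 0.008 ]
lidknob [187.3 244.7] [183, 242, 10, 7, 38] [0.4696 0.2768 0.09  ]
dir 88.82667482013625 0.21909589937487256
dirh 89.58983330218979 0.19814504999782281
```

View pics/w0.png

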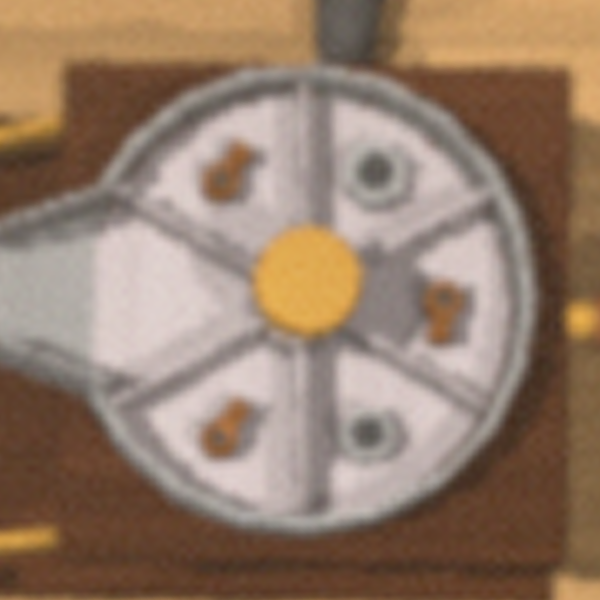

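Wheel axis ≈ (0.540, −0.070). The stand's yaw is about −1°, the wheel offset about −1°, the mark at (0.5435, 0.152) and the lid and pot at (0.470, 0.279). First I turn the tool so the jaw lies along world x, then move over the lid.

Request:
play_rows(
  rows="0.115 0 0 0 0 0 0;0.115 0 0 0 0 0 0;0.115 0 0 0 0 0 0;0.115 0 0 0 0 0 0;0.115 0 0 0 0 0 0;0.115 0 0 0 0 0 0;0.115 0 0 0 0 0 0;0.115 0 0 0 0 0 0",
)

```text
time: 0.77
position: [0.1867, 0.596, 0.222]
tool_rot: [-0.12, 0.697, 0.12, 0.697]
ft_force: [0.4, 0.2, 0.2]
grip_width: 0.087
```

Request:
play_rows(
  rows="0.115 0 0 0 0 0 0;0.115 0 0 0 0 0 0;0.115 0 0 0 0 0 0;0 0 0 0 -28.8 25.7 0;0 0 0 0 -28.8 25.7 0;0 0 0 0 -28.8 25.7 0;0 0 0 0 -28.8 25.7 0;0 0 0 0 -28.8 25.7 0",
)

```text
time: 1.43
position: [0.3162, 0.4511, 0.2222]
tool_rot: [-0.001, 0.707, 0.001, 0.707]
ft_force: [0.5, 0.9, -0.1]
grip_width: 0.087
```

Request:
play_rows(
  rows="0 0 0 0 -28.8 25.7 0;0 0 0 0 -28.8 25.7 0;0 0 0 0 -28.8 25.7 0;0 0 0 0 -28.8 25.7 0;0 0 0 0 -28.8 25.7 0;0 0 0 0 -28.8 25.7 0;0 0 0 0 0 0 0;0 0 0 0 0 0 0",
)

```text
time: 2.1
position: [0.4715, 0.2784, 0.2221]
tool_rot: [0.001, 0.707, -0.001, 0.707]
ft_force: [-0.0, 0.6, -0.0]
grip_width: 0.0868
```

```bash
python3 - <<'E'
from h import *
delta((.470,.279,.100))
E
```

```text
t 2.1 p [0.4715 0.2784 0.2221] F [-0.   0.6 -0. ] w 0.0868
M [[-0.001, 0.002, 1.0], [-0.0, 1.0, -0.002], [-1.0, -0.0, -0.001]] q [0.33 0.42 1.63 0.   1.09 0.33]
tool mm [122.1   0.6  -1.4]
```

Request:
play_rows(
  rows="0 0 0 30 0 0 0;0 0 0 30 0 0 0;0 0 0 30 0 0 0;0 0 0 30 0 -1 0;0 0 0 20 0 0 0;0 0 0 13 0 0 0;0 0 0 0 0 0 0.5;0 0 0 0 0 0 0.8",
  squeeze=15,
)

```text
time: 2.77
position: [0.4678, 0.281, 0.0691]
tool_rot: [-0.001, 0.708, 0.001, 0.706]
ft_force: [0.4, 0.1, 0.3]
grip_width: 0.0801
```

Request:
play_rows(
  rows="0 0 0 0 0 0 0.9;0 0 0 0 0 0 0.9;0 0 0 0 0 0 0.9;0 0 0 0 0 0 0.9;0 0 0 0 0 0 0.9;0 0 0 0 0 0 0.9;0 0 0 -5 0 0 0.9;0 0 0 -5 0 0 0.9",
)

```text
time: 3.43
position: [0.4691, 0.28, 0.0798]
tool_rot: [-0.001, 0.707, 0.001, 0.707]
ft_force: [0.4, -0.3, -0.0]
grip_width: 0.0284
```

```bash
python3 - <<'E'
from h import *
im=snap("side","s1");delta((.65,.19,.1))
u=proj("side",(.47,.28,.07)).astype(int);print(u)
c=im[u[1]-60:u[1]+50,u[0]-60:u[0]+60];cv2.imwrite("pics/s1c.png",cv2.resize(c,None,fx=4,fy=4,interpolation=2))
E
```

```text
t 3.48 p [0.47   0.2803 0.0808] F [0.2 0.3 1.5] w 0.0242
M [[0.002, -0.002, 1.0], [0.001, 1.0, 0.002], [-1.0, 0.001, 0.002]] q [ 0.33  0.63  1.75 -0.    0.76  0.33]
tool mm [-18.9 -90.7 179.9]
[205 200]
```

View pics/s1c.png

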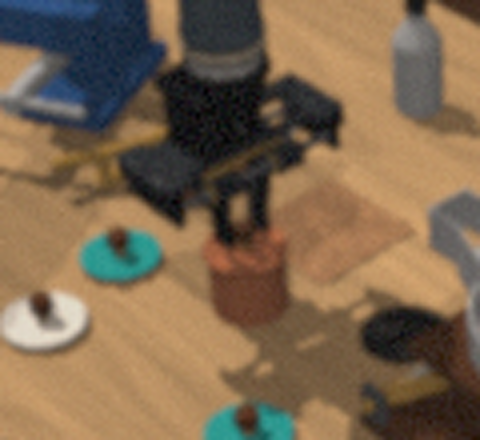

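Fingers are around the lid knob, but the jaw (slow, ~87 to 24 mm in 0.8 s) was still closing when I rose. I go back down, finish closing, then lift.

Request:
play_rows(
  rows="0 0 0 0 0 0 0.6;0 0 0 0 0 0 0.6;0 0 0 6 0 0 0.6;0 0 0 5 0 0 0.6;0 0 0 0 0 0 0.9;0 0 0 0 0 0 0.9;0 0 0 0 0 0 0.9;0 0 0 0 0 0 0.9",
)

```text
time: 4.15
position: [0.4698, 0.2802, 0.0685]
tool_rot: [-0.001, 0.707, 0.001, 0.707]
ft_force: [0.9, 0.2, -1.4]
grip_width: 0.0212
```

Request:
play_rows(
  rows="0 0 0 0 0 0 0.9;0 0 0 -6 0 0 0.9;0 0 0 -6 0 0 0.9;0 0 0 -8 0 0 0.9;0 0 0 -10 0 0 0.9;0 0 0 -10 0 0 0.9;0 0 0 -10 0 0 0.9;0 0 0 0 0 0 0.9",
)

```text
time: 4.82
position: [0.4707, 0.2808, 0.1213]
tool_rot: [-0.0, 0.705, 0.001, 0.709]
ft_force: [1.0, 0.1, -1.1]
grip_width: 0.0215
```

```bash
python3 - <<'E'
from h import *
im=snap("side","s2");delta((.65,.19,.1))
u=proj("side",(.47,.28,.1)).astype(int)
c=im[u[1]-50:u[1]+50,u[0]-60:u[0]+60];cv2.imwrite("pics/s2c.png",cv2.resize(c,None,fx=4,fy=4,interpolation=2))
E
```

```text
t 4.87 p [0.4703 0.2805 0.1203] F [ 0.5  0.2 -1.6] w 0.0217
M [[0.003, -0.002, 1.0], [0.001, 1.0, 0.002], [-1.0, 0.001, 0.003]] q [0.33 0.57 1.72 0.   0.85 0.33]
tool mm [ 20.8 -90.9 179.5]
```

View pics/s2c.png

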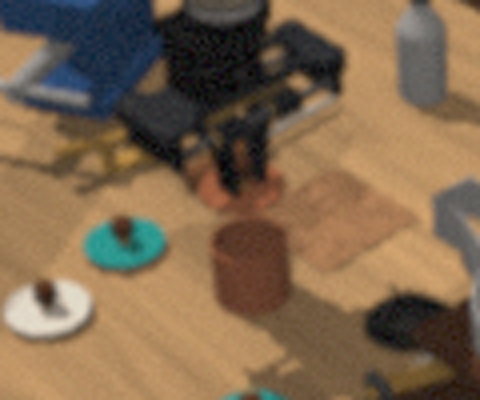

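Lid is off and held level. I set it down on the free counter at about (0.65, 0.19).

Request:
play_rows(
  rows="0 0 0 0 -15 30 0.9;0 0 0 0 -15 30 0.9;0 0 0 0 -15 30 0.9;0 0 0 25 -15 30 0.9;0 0 0 25 -15 30 0.9;0 0 0 25 -16 30 0.9;0 0 0 15 0 0 0.9;0 0 0 8 0 0 0.9",
)

```text
time: 5.53
position: [0.6486, 0.1879, 0.0176]
tool_rot: [0.0, 0.709, -0.0, 0.706]
ft_force: [-1.4, 1.2, -1.0]
grip_width: 0.0219
```

Request:
play_rows(
  rows="0 0 0 4 0 0 0.9;0 0 0 3 0 0 0.9;0 0 0 2 0 0 0.9;0 0 0 0 0 0 0.9;0 0 0 0 0 0 0.9",
)

```text
time: 5.95
position: [0.6489, 0.1906, 0.0132]
tool_rot: [-0.001, 0.707, 0.001, 0.708]
ft_force: [-0.1, 0.3, -0.5]
grip_width: 0.0215
```

Request:
play_rows(
  rows="0 0 0 0.5 0 0 0.85;0 0 0 0 0 0 0.6;0 0 0 0 0 0 0.3;0 0 0 0 0 0 0.1;0 0 0 0 0 0 0;0 0 0 0 0 0 0;0 0 0 0 0 0 0;0 0 0 0 0 0 0",
)

```text
time: 6.62
position: [0.6489, 0.1898, 0.0116]
tool_rot: [-0.001, 0.707, 0.001, 0.707]
ft_force: [0.9, -0.2, 0.4]
grip_width: 0.06
```

Request:
play_rows(
  rows="0 0 0 -10 0 0 0;0 0 0 -25 0 0 0;0 0 0 -30 0 0 0;0 0 0 -30 0 0 0;0 0 0 -15 13 -26 0;0 0 0 0 15 -30 0;0 0 0 0 15 -30 0;0 0 0 0 15 -30 0",
)

```text
time: 7.28
position: [0.5319, 0.2479, 0.123]
tool_rot: [-0.0, 0.706, 0.001, 0.708]
ft_force: [0.0, 0.6, -0.5]
grip_width: 0.0867
```

```bash
python3 - <<'E'
from h import *
im=snap("top","t1");snap("side","s3");hsv=cv2.cvtColor(im,cv2.COLOR_BGR2HSV)
cv2.imwrite("pics/t1c.png",cv2.resize(im[150:290,140:300],None,fx=4,fy=4,interpolation=2))
delta((.4697,.28,.15))
E
```

```text
t 7.38 p [0.5262 0.2492 0.122 ] F [-0.5  0.  -0. ] w 0.0868
M [[-0.007, -0.006, 1.0], [-0.001, 1.0, 0.006], [-1.0, -0.001, -0.007]] q [0.25 0.6  1.63 0.   0.92 0.24]
tool mm [-27.6  31.1 -56.6]
```

View pics/t1c.png

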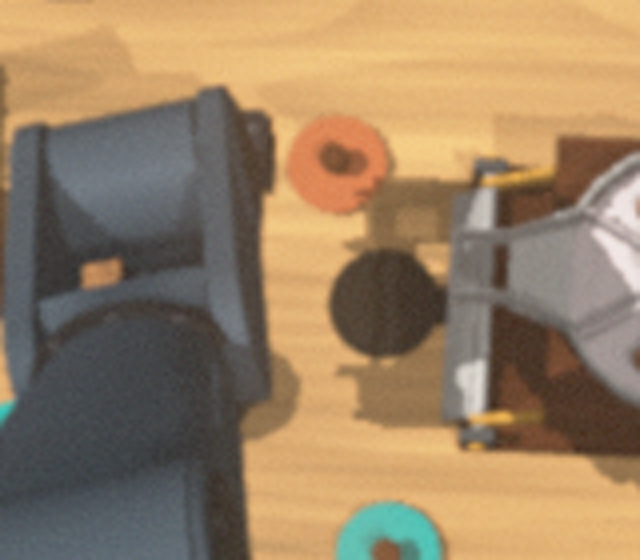

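The lid stands at px (224,191), clear of everything. The arm hides the pot from above, so I check the pot in the side view (numbers only).

```bash
cat >> h.py <<'E'
def copper(im,box=None):
    hsv=cv2.cvtColor(cv2.GaussianBlur(im,(3,3),0),cv2.COLOR_BGR2HSV); m=cv2.inRange(hsv,(0,110,40),(11,255,255))|cv2.inRange(hsv,(170,110,40),(180,255,255))
    n,l,s,c=cv2.connectedComponentsWithStats(m); return [(c[i].round(1).tolist(),s[i].tolist()) for i in range(1,n) if s[i][4]>60]
E
python3 - <<'E'
from h import *
for f in("s0","s2","s3"): print(f,copper(cv2.imread(f"pics/{f}.png")))
for z in(0,.031,.062): print(proj("side",(.4697,.28,z)).round(1))
E
```

```text
s0 [([414.3, 169.2], [197, 0, 363, 377, 39621]), ([143.3, 102.6], [134, 94, 21, 17, 95]), ([83.1, 121.9], [77, 111, 17, 21, 78]), ([119.0, 129.4], [110, 120, 19, 19, 110]), ([41.0, 137.8], [32, 129, 21, 19, 82]), ([20.6, 146.3], [17, 136, 9, 26, 70]), ([54.2, 155.4], [50, 145, 13, 20, 74]), ([206.8, 207.7], [196, 196, 21, 25, 420]), ([284.0, 256.4], [239, 219, 94, 70, 2223]), ([327.2, 230.1], [319, 219, 20, 22, 208]), ([479.2, 330.9], [470, 319, 19, 24, 85])]
s2 [([414.4, 169.4], [197, 0, 363, 375, 38980]), ([8.6, 175.4], [1, 170, 14, 16, 79]), ([205.4, 202.1], [192, 179, 24, 43, 584]), ([289.0, 255.0], [241, 219, 98, 71, 2279]), ([464.2, 296.0], [457, 281, 17, 32, 153]), ([479.6, 331.2], [469, 319, 22, 24, 95])]
s3 [([418.0, 171.3], [197, 0, 363, 376, 38835]), ([125.1, 112.8], [117, 107, 18, 14, 81]), ([118.3, 129.1], [112, 121, 17, 18, 67]), ([134.7, 129.7], [130, 123, 13, 14, 61]), ([206.5, 208.9], [197, 197, 19, 25, 382]), ([289.2, 254.4], [240, 218, 99, 71, 2312]), ([480.2, 331.4], [470, 319, 25, 24, 98])]
[206.8 215.6]
[206.1 208.9]
[205.4 202. ]
```

Pot is where it was (centre within ~2 mm). I move over it and straddle it.

Request:
play_rows(
  rows="0 0 0 0 15.5 -28 0;0 0 0 0 15.5 -28.5 0;0 0 0 0 0 0 0;0 0 0 0 0 0 0",
)

```text
time: 7.72
position: [0.4754, 0.2791, 0.1222]
tool_rot: [-0.002, 0.707, 0.001, 0.707]
ft_force: [1.1, 0.8, -0.2]
grip_width: 0.0869
```

```bash
python3 - <<'E'
from h import *
delta((.4697,.28,.03))
E
```

```text
t 7.72 p [0.4754 0.2791 0.1222] F [ 1.1  0.8 -0.2] w 0.0869
M [[0.0, -0.004, 1.0], [-0.0, 1.0, 0.004], [-1.0, -0.0, 0.0]] q [ 0.33  0.57  1.71 -0.    0.86  0.32]
tool mm [92.2  0.9 -5.7]
```

Request:
play_rows(
  rows="0 0 0 0 1 -4.5 0;0 0 0 30 0 0 0;0 0 0 25 0 0 0;0 0 0 20 0 0 0;0 0 0 10 0 0 0;0 0 0 7 0 0 0;0 0 0 0 0 0 0.5;0 0 0 0 0 0 0.5",
  squeeze=25,
)

```text
time: 8.38
position: [0.4726, 0.2794, 0.0299]
tool_rot: [-0.0, 0.707, 0.001, 0.707]
ft_force: [0.0, 0.4, 0.5]
grip_width: 0.0801
```

Request:
play_rows(
  rows="0 0 0 0 0 0 0.5;0 0 0 0 0 0 0.5;0 0 0 0 0 0 0.5;0 0 0 0 0 0 0.5",
)

```text
time: 8.72
position: [0.4723, 0.2796, 0.0305]
tool_rot: [-0.001, 0.706, 0.001, 0.708]
ft_force: [-0.3, -0.4, 4.2]
grip_width: 0.0699
```

```bash
python3 - <<'E'
from h import *
delta((.5435,.152,.035))
E
```

```text
t 8.72 p [0.4723 0.2796 0.0305] F [-0.3 -0.4  4.2] w 0.0699
M [[0.002, -0.002, 1.0], [0.0, 1.0, 0.002], [-1.0, 0.0, 0.002]] q [ 0.33  0.72  1.76 -0.    0.65  0.33]
tool mm [  -4.4 -127.8   71. ]
```

Request:
play_rows(
  rows="0 0 0 -5 0 0 0.5;0 0 0 -5 0 0 0.5;0 0 0 -2 -10 6 0.5;0 0 0 0 -25 14 0.5;0 0 0 0 -27 15 0.5;0 0 0 0 -27 15 0.5;0 0 0 0 -25 14 0.5;0 0 0 0 -13 7 0.5",
)

```text
time: 9.38
position: [0.5457, 0.1492, 0.0419]
tool_rot: [-0.0, 0.706, -0.0, 0.708]
ft_force: [0.8, -0.2, -1.4]
grip_width: 0.0701
```

Request:
play_rows(
  rows="0 0 0 0 0 0 0.5;0 0 0 6 0 0 0.5;0 0 0 4 0 0 0.5;0 0 0 2 0 0 0.5;0 0 0 0 0 0 0.5",
)

```text
time: 9.8
position: [0.5417, 0.1536, 0.029]
tool_rot: [-0.001, 0.708, 0.001, 0.707]
ft_force: [0.1, -1.3, -2.4]
grip_width: 0.0699
```

```bash
python3 - <<'E'
from h import *
print(copper(snap("side","s4"))); delta((.5435,.152,.0305))
for z in(0,.031,.062): print(proj("side",(.5435,.152,z)).round(1))
E
```

```text
[([201.2, 5.2], [197, 0, 11, 14, 75]), ([424.2, 174.3], [204, 0, 356, 377, 37418]), ([77.5, 122.3], [66, 115, 22, 16, 104]), ([38.7, 142.2], [32, 136, 16, 13, 85]), ([16.0, 172.0], [9, 167, 14, 12, 69]), ([278.9, 250.9], [236, 204, 96, 85, 2332]), ([326.8, 230.6], [317, 220, 22, 21, 207]), ([484.4, 316.6], [473, 304, 22, 25, 145]), ([479.8, 331.2], [471, 319, 19, 24, 92])]
t 9.85 p [0.5419 0.1536 0.0291] F [ 0.5 -0.1 -1.9] w 0.07
M [[-0.001, -0.004, 1.0], [0.0, 1.0, 0.004], [-1.0, 0.0, -0.001]] q [0.08 0.73 1.72 0.   0.68 0.07]
tool mm [-1.4 -1.6  1.6]
[245.7 222.9]
[245.4 216.1]
[245.2 209.2]
```

Pot sits on the mark. I release, rise, and go over the wheel knob.

Request:
play_rows(
  rows="0 0 0 0 0 0 0.2;0 0 0 0 0 0 0;0 0 0 0 0 0 0;0 0 0 0 0 0 0;0 0 0 0 0 0 0;0 0 0 -15 0 0 0;0 0 0 -30 0 0 0;0 0 0 -35 0 0 0",
)

```text
time: 10.52
position: [0.5412, 0.1523, 0.1088]
tool_rot: [-0.001, 0.709, 0.0, 0.705]
ft_force: [1.9, 0.4, 0.9]
grip_width: 0.0869
```

Request:
play_rows(
  rows="0 0 0 -35 0 0 0;0 0 0 -35 0 0 0;0 0 0 -35 0 0 0;0 0 0 -30 0 0 0;0 0 0 0 -35 0 0;0 0 0 0 -38 0 0;0 0 0 0 -38 0 0;0 0 0 0 -38 0 0",
)

```text
time: 11.18
position: [0.5429, 0.0024, 0.2453]
tool_rot: [-0.001, 0.707, 0.001, 0.708]
ft_force: [0.7, -1.0, -0.1]
grip_width: 0.0871
```

Request:
play_rows(
  rows="0 0 0 0 -38 0 0;0 0 0 0 -36 0 0;0 0 0 0 0 0 0;0 0 0 0 0 0 0",
)

```text
time: 11.52
position: [0.5433, -0.0724, 0.2446]
tool_rot: [0.001, 0.707, -0.001, 0.707]
ft_force: [0.6, -0.2, -0.9]
grip_width: 0.0871
```

```bash
python3 - <<'E'
from h import *
a=[x for x in copper(snap("top","t2")) if abs(x[0][1]-226)<30];print(a)
print([ray("top",*x[0],.04).round(4) for x in a]);delta((.5395,-.070,.170))
E
```

```text
[([281.0, 196.6], [271, 190, 19, 13, 81]), ([235.6, 224.6], [223, 213, 24, 24, 365]), ([270.0, 240.1], [263, 229, 15, 23, 189]), ([345.6, 255.9], [338, 247, 15, 18, 127])]
[array([0.627 , 0.0197, 0.04  ]), array([0.539 , 0.1496, 0.04  ]), array([0.4966, 0.0479, 0.04  ]), array([ 0.4574, -0.171 ,  0.04  ])]
t 11.57 p [ 0.543  -0.0709  0.2446] F [-0.3 -0.7  1.1] w 0.0869
M [[-0.0, 0.0, 1.0], [0.001, 1.0, -0.0], [-1.0, 0.001, -0.0]] q [-0.33  0.4   1.6   0.    1.14 -0.33]
tool mm [74.6  0.8 -3.5]
```

Pot measured at ≈(0.540, 0.150), good. I grip the brass knob and turn −60° (clockwise).

Request:
play_rows(
  rows="0 0 0 25 0.5 -3.5 0;0 0 0 25 0 0 0;0 0 0 15 0 0 0;0 0 0 9 0 0 0;0 0 0 0 0 0 0.7;0 0 0 0 0 0 0.7;0 0 0 0 0 0 0.7;0 0 0 0 0 0 0.7",
  squeeze=20,
)

```text
time: 12.23
position: [0.5408, -0.0698, 0.1718]
tool_rot: [-0.001, 0.706, 0.001, 0.708]
ft_force: [0.8, 0.7, 0.7]
grip_width: 0.0683
```

Request:
play_rows(
  rows="0 0 0 0 0 0 0.7;0 0 0 0 0 0 0.7;0 0 0 0 0 0 0.7;0 0 0 0 0 0 0.7;0.116 0 0 0 0 0 0.7;0.116 0 0 0 0 0 0.7;0.116 0 0 0 0 0 0.7;0.116 0 0 0 0 0 0.7",
)

```text
time: 12.9
position: [0.5412, -0.07, 0.1711]
tool_rot: [0.164, 0.687, -0.164, 0.689]
ft_force: [2.5, 1.9, 1.3]
grip_width: 0.0414
```

Request:
play_rows(
  rows="0.116 0 0 0 0 0 0.7;0.116 0 0 0 0 0 0.7;0.116 0 0 0 0 0 0.7;0.116 0 0 0 0 0 0.7;0.116 0 0 0 0 0 0.7;0 0 0 0 0 0 0.7;0 0 0 0 0 0 0.7;0 0 0 0 0 0 0.7",
)

```text
time: 13.57
position: [0.5405, -0.0694, 0.1711]
tool_rot: [0.352, 0.613, -0.351, 0.614]
ft_force: [1.5, 4.5, 3.8]
grip_width: 0.0415
```

Request:
play_rows(
  rows="0 0 0 0 0 0 0.1;0 0 0 0 0 0 0;0 0 0 0 0 0 0;0 0 0 0 0 0 0;0 0 0 0 0 0 0;0 0 0 0 0 0 0;0 0 0 -30 0 0 0;0 0 0 -30 0 0 0",
)

```text
time: 14.23
position: [0.5381, -0.0696, 0.2293]
tool_rot: [0.351, 0.615, -0.352, 0.611]
ft_force: [1.5, -0.0, 0.4]
grip_width: 0.0836
```

```bash
python3 - <<'E'
from h import *
im=snap("side","s5");st()
cv2.imwrite("pics/s5c.png",cv2.resize(im[140:300,190:370],None,fx=3.5,fy=3.5,interpolation=2))
E
```

```text
t 14.28 p [ 0.5428 -0.0709  0.2366] F [ 1.8 -0.6  3.3] w 0.0849
M [[0.008, 0.863, 0.505], [-0.003, 0.505, -0.863], [-1.0, 0.006, 0.007]] q [-0.33  0.4   1.62 -0.    1.11  0.71]
```

View pics/s5c.png

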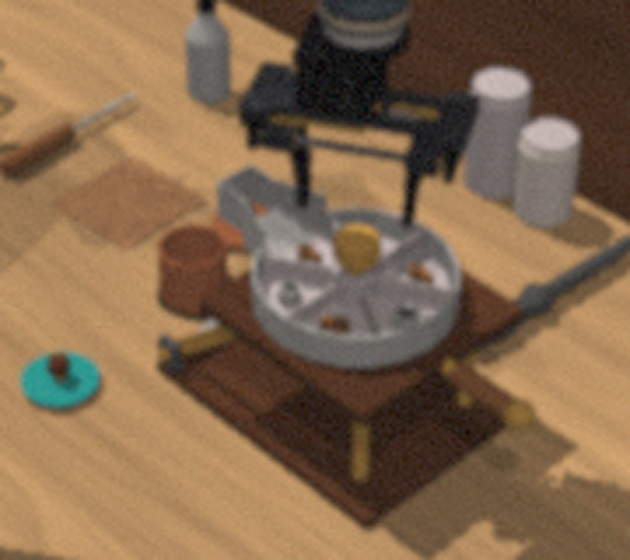

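The pawl's pocket now faces the spout and the other pockets are as planned. I turn the tool back and go to the rear handle at about (0.538, −0.226).

Request:
play_rows(
  rows="-0.116 0 0 0 0 0 0;-0.116 0 0 0 0 0 0;-0.116 0 0 0 0 0 0;-0.116 0 0 0 0 0 0;-0.116 0 0 0 0 0 0;-0.116 0 0 0 0 0 0;-0.116 0 0 0 0 0 0;-0.116 0 0 0 0 0 0",
)

```text
time: 14.95
position: [0.5397, -0.07, 0.2304]
tool_rot: [0.038, 0.706, -0.038, 0.706]
ft_force: [-0.0, -0.9, 0.1]
grip_width: 0.0869
```

Request:
play_rows(
  rows="-0.116 0 0 0 0 0 0;0 0 0 0 -31 0 0;0 0 0 0 -31 0 0;0 0 0 0 -31 0 0;0 0 0 0 -31 0 0;0 0 0 0 -31 0 0;0 0 0 0 0 0 0;0 0 0 0 0 0 0",
)

```text
time: 15.62
position: [0.54, -0.2266, 0.2302]
tool_rot: [0.0, 0.707, -0.0, 0.707]
ft_force: [0.7, 0.3, -0.1]
grip_width: 0.0867
```

```bash
python3 - <<'E'
from h import *
delta((.538,-.226,.103))
E
```

```text
t 15.62 p [ 0.54   -0.2266  0.2302] F [ 0.7  0.3 -0.1] w 0.0867
M [[-0.0, 0.001, 1.0], [0.0, 1.0, -0.001], [-1.0, 0.0, -0.0]] q [-0.59  0.47  1.53  0.    1.15 -0.59]
tool mm [127.2   0.6  -2. ]
```

Request:
play_rows(
  rows="0 0 0 30 0 -2 0;0 0 0 30 0 0 0;0 0 0 30 0 0 0;0 0 0 25 0 0 0;0 0 0 12 0 0 0;0 0 0 0 0 0 0.9;0 0 0 0 0 0 0.9;0 0 0 0 0 0 0.9",
  squeeze=35,
)

```text
time: 16.28
position: [0.5389, -0.2245, 0.1046]
tool_rot: [-0.001, 0.707, 0.001, 0.708]
ft_force: [0.1, -0.3, 0.5]
grip_width: 0.0741
```

Request:
play_rows(
  rows="0 0 0 0 0 0 0.9;0 0 0 0 0 0 0.9;0 0 0 0 0 0 0.9;0 0 0 0 0 0 0.9;0 0 0 0 0 0 0.9;0 0 0 0 0 0 0.9;0 0 0 0 0 0 0.9;0 0 0 0 0 0 0.9",
)

```text
time: 16.95
position: [0.5398, -0.2252, 0.1038]
tool_rot: [-0.0, 0.706, 0.0, 0.709]
ft_force: [8.7, 1.1, -3.2]
grip_width: 0.0215
```

```bash
python3 - <<'E'
from h import *
st(); t=np.linspace(0,.9,17)
y=-300*np.cos(t)+90*np.sin(t); z=300*np.sin(t)+90*np.cos(t)
print(np.c_[-np.diff(z),np.diff(y)].round(1).tolist(), y[-1]-y[0], z[-1]-z[0])
E
```

```text
t 16.95 p [ 0.5398 -0.2252  0.1038] F [ 8.7  1.1 -3.2] w 0.0215
M [[0.004, -0.001, 1.0], [-0.001, 1.0, 0.001], [-1.0, -0.001, 0.004]] q [-0.59  0.63  1.64  0.    0.87 -0.59]
[[-16.7, 5.5], [-16.4, 6.5], [-16.0, 7.4], [-15.6, 8.3], [-15.1, 9.1], [-14.5, 10.0], [-13.9, 10.8], [-13.3, 11.5], [-12.7, 12.3], [-11.9, 12.9], [-11.2, 13.6], [-10.4, 14.2], [-9.6, 14.8], [-8.8, 15.3], [-7.9, 15.8], [-7.0, 16.2]] 184.0164313852742 200.94297003260482
```

Request:
play_rows(
  rows="0 0 0 -16.7 5.5 1 0.9;0 0 0 -16.4 6.5 0.2 0.9;0 0 0 -16 7.4 0.2 0.9;0 0 0 -15.6 8.3 0.2 0.9;0 0 0 -15.1 9.1 0.2 0.9;0 0 0 -14.5 10 0.2 0.9;0 0 0 -13.9 10.8 0.2 0.9;0 0 0 -13.3 11.5 0.2 0.9",
)

```text
time: 17.62
position: [0.5407, -0.1564, 0.2245]
tool_rot: [-0.001, 0.707, -0.0, 0.707]
ft_force: [3.2, -1.4, -8.3]
grip_width: 0.0212
```

Request:
play_rows(
  rows="0 0 0 -12.7 12.3 0.2 0.9;0 0 0 -11.9 12.9 0.2 0.9;0 0 0 -11.2 13.6 0.2 0.9;0 0 0 -10.4 14.2 0.2 0.9;0 0 0 -9.6 14.8 0.2 0.9;0 0 0 -8.8 15.3 0.1 0.9;0 0 0 -7.9 15.8 0.1 0.9;0 0 0 -6.5 15 0.1 0.9",
)

```text
time: 18.28
position: [0.5423, -0.0408, 0.3053]
tool_rot: [-0.001, 0.706, 0.0, 0.708]
ft_force: [3.9, -2.3, -5.4]
grip_width: 0.021
```

Request:
play_rows(
  rows="0 0 0 0 0 0 0.9;0 0 0 0 0 0 0.9;0 0 0 0 0 0 0.9;0 0 0 0 0 0 0.9;0 0 0 0 0 0 0.9;0 0 0 0 0 0 0.9;0 0 0 0 0 0 0.9;0 0 0 0 0 0 0.9",
)

```text
time: 18.95
position: [0.5422, -0.0426, 0.3045]
tool_rot: [-0.001, 0.706, 0.0, 0.708]
ft_force: [4.4, -1.0, 2.1]
grip_width: 0.0212
```

Request:
play_rows(
  rows="0 0 0 0 0 0 0.9;0 0 0 0 0 0 0.9;0 0 0 0 0 0 0.9;0 0 0 0 0 0 0.9;0 0 0 0 0 0 0.9;0 0 0 0 0 0 0.9;0 0 0 0 0 0 0.9;0 0 0 0 0 0 0.9",
)

```text
time: 19.62
position: [0.5422, -0.0424, 0.3046]
tool_rot: [-0.001, 0.706, 0.0, 0.708]
ft_force: [5.0, -2.1, 2.6]
grip_width: 0.0213
```

```bash
python3 - <<'E'
from h import *
im=snap("side","s6");st()
cv2.imwrite("pics/s6c.png",cv2.resize(im[120:300,180:370],None,fx=3.2,fy=3.2,interpolation=2))
E
```

```text
t 19.67 p [ 0.5422 -0.0424  0.3046] F [ 5.1 -1.6  2.8] w 0.021
M [[0.002, -0.002, 1.0], [-0.001, 1.0, 0.002], [-1.0, -0.001, 0.002]] q [-0.28  0.33  1.53 -0.    1.28 -0.28]
```

View pics/s6c.png

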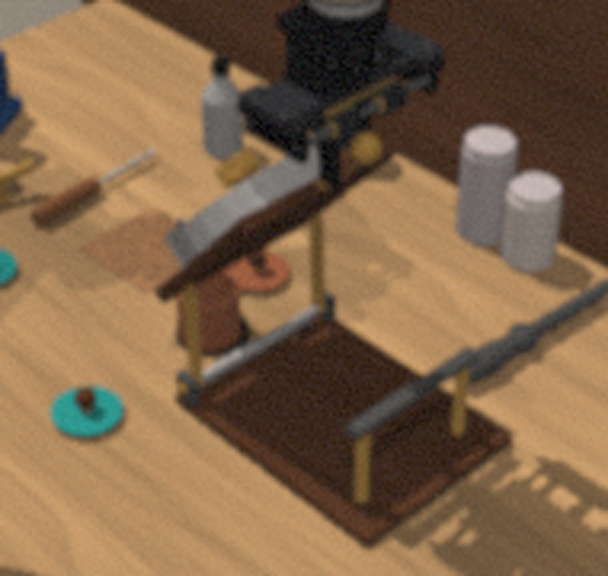

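Board is fully tipped (at the stop, 1.3 s held). I lower it along the same arc, release, and back off to look into the pot.

Request:
play_rows(
  rows="0 0 0 6.5 -15 -0.1 0.9;0 0 0 7.9 -15.8 -0.1 0.9;0 0 0 8.8 -15.3 -0.1 0.9;0 0 0 9.6 -14.8 -0.2 0.9;0 0 0 10.4 -14.2 -0.2 0.9;0 0 0 11.2 -13.6 -0.2 0.9;0 0 0 11.9 -12.9 -0.2 0.9;0 0 0 12.7 -12.3 -0.2 0.9",
)

```text
time: 20.33
position: [0.5407, -0.1563, 0.2238]
tool_rot: [-0.0, 0.707, 0.001, 0.707]
ft_force: [6.6, 1.3, -1.5]
grip_width: 0.0215
```

Request:
play_rows(
  rows="0 0 0 13.3 -11.5 -0.2 0.9;0 0 0 13.9 -10.8 -0.2 0.9;0 0 0 14.5 -10 -0.2 0.9;0 0 0 15.1 -9.1 -0.2 0.9;0 0 0 15.6 -8.3 -0.2 0.9;0 0 0 16 -7.4 -0.2 0.9;0 0 0 16.4 -6.5 -0.2 0.9;0 0 0 16 -5.3 0 0.9",
)

```text
time: 21.0
position: [0.5399, -0.2245, 0.1036]
tool_rot: [0.0, 0.707, 0.001, 0.708]
ft_force: [0.2, 4.5, 38.0]
grip_width: 0.0208
```

Request:
play_rows(
  rows="0 0 0 0 0 0 0.9;0 0 0 0 0 0 0.9;0 0 0 0 0 0 0.3;0 0 0 0 0 0 0;0 0 0 0 0 0 0;0 0 0 0 0 0 0;0 0 0 0 0 0 0;0 0 0 0 0 0 0",
)

```text
time: 21.67
position: [0.5383, -0.2243, 0.1041]
tool_rot: [-0.0, 0.708, 0.001, 0.707]
ft_force: [-0.9, 0.3, -0.5]
grip_width: 0.0531
```

Request:
play_rows(
  rows="0 0 0 0 0 0 0;0 0 0 -30 0 0 0;0 0 0 -35 0 0 0;0 0 0 -35 0 0 0;0 0 0 -30 0 0 0;0 0 0 0 0 0 0",
)

```text
time: 22.17
position: [0.5425, -0.2268, 0.2412]
tool_rot: [-0.003, 0.703, -0.002, 0.711]
ft_force: [0.8, -0.6, -0.4]
grip_width: 0.0855
```

```bash
python3 - <<'E'
from h import *
im=snap("top","t3");s=snap("side","s7");st()
a=cv2.resize(im[170:270,190:390],None,fx=3.5,fy=3.5,interpolation=2); b=cv2.resize(s[170:250,190:390],None,fx=3.5,fy=3.5,interpolation=2)
cv2.imwrite("pics/v3.png",np.vstack([a[:320],b[:275]]))
x=[x for x in copper(im) if abs(x[0][1]-226)<20 and abs(x[0][0]-236)<30];print(x)
E
```

```text
t 22.27 p [ 0.5396 -0.225   0.236 ] F [ 0.3  0.  -0.6] w 0.0864
M [[0.003, -0.002, 1.0], [-0.002, 1.0, 0.002], [-1.0, -0.002, 0.003]] q [-0.59  0.46  1.52 -0.    1.16 -0.59]
[([235.3, 225.3], [224, 213, 23, 25, 380])]
```

View pics/v3.png

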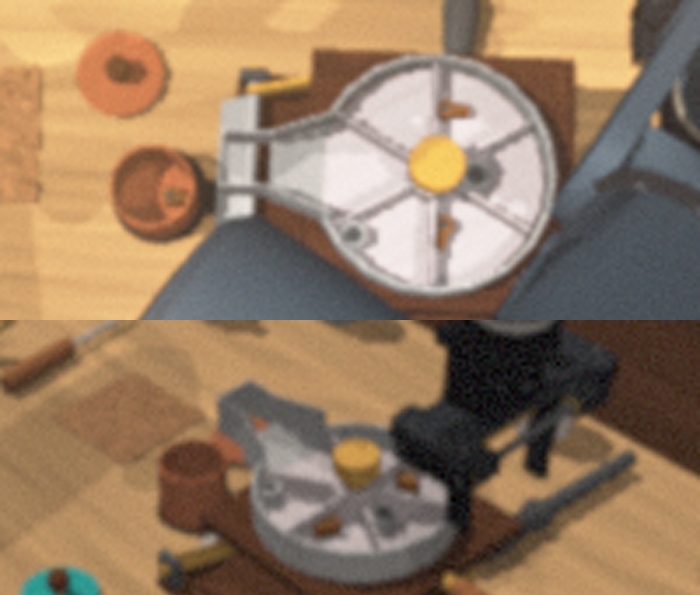

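The first pawl is in the pot, the board is level and the pot is still on the mark. A nut has slid near the rim but stays in its pocket. The remaining pawls are at ∓120°. I turn the wheel +120° first, so no nut or bush passes the gap near the rim.

Request:
play_rows(
  rows="0 0 0 0 31 0 0;0 0 0 0 31 0 0;0 0 0 0 31 0 0;0 0 0 0 31 0.5 0;0 0 0 0 31 0.5 0;0 0 0 0 0 0 0;0 0 0 25 0 0 0;0 0 0 22 0 0 0",
  squeeze=20,
)

```text
time: 22.93
position: [0.5397, -0.0692, 0.1863]
tool_rot: [-0.002, 0.707, 0.001, 0.707]
ft_force: [0.1, 0.6, -0.5]
grip_width: 0.0869
```

Request:
play_rows(
  rows="0 0 0 12 0 0 0;0 0 0 6 0 0 0;0 0 0 0 0 0 0.7;0 0 0 0 0 0 0.7;0 0 0 0 0 0 0.7;0 0 0 0 0 0 0.7;0 0 0 0 0 0 0.7;0 0 0 0 0 0 0.7",
)

```text
time: 23.6
position: [0.5402, -0.0699, 0.17]
tool_rot: [-0.001, 0.707, 0.001, 0.708]
ft_force: [-0.3, 0.4, 0.7]
grip_width: 0.0546
```

Request:
play_rows(
  rows="0 0 0 0 0 0 0.7;0 0 0 0 0 0 0.7;-0.116 0 0 0 0 0 0.7;-0.116 0 0 0 0 0 0.7;-0.116 0 0 0 0 0 0.7;-0.116 0 0 0 0 0 0.7;-0.116 0 0 0 0 0 0.7;-0.116 0 0 0 0 0 0.7",
)

```text
time: 24.27
position: [0.5428, -0.0696, 0.1698]
tool_rot: [-0.244, 0.662, 0.242, 0.666]
ft_force: [5.2, 2.4, -2.0]
grip_width: 0.0412
```

Request:
play_rows(
  rows="-0.116 0 0 0 0 0 0.7;-0.116 0 0 0 0 0 0.7;-0.116 0 0 0 0 0 0.7;-0.116 0 0 0 0 0 0.7;-0.116 0 0 0 0 0 0.7;-0.116 0 0 0 0 0 0.7;-0.116 0 0 0 0 0 0.7;-0.116 0 0 0 0 0 0.7",
)

```text
time: 24.93
position: [0.5433, -0.0685, 0.1699]
tool_rot: [0.516, -0.483, -0.513, -0.488]
ft_force: [5.9, 5.1, -2.8]
grip_width: 0.0418
```

Request:
play_rows(
  rows="-0.116 0 0 0 0 0 0.7;-0.116 0 0 0 0 0 0.7;-0.116 0 0 0 0 0 0.7;-0.116 0 0 0 0 0 0.7;0 0 0 0 0 0 0.7;0 0 0 0 0 0 0.7;0 0 0 0 0 0 0.7;0 0 0 0 0 0 0.7",
)

```text
time: 25.6
position: [0.543, -0.0679, 0.1699]
tool_rot: [0.613, -0.353, -0.61, -0.358]
ft_force: [6.9, 5.7, -1.5]
grip_width: 0.0416
```

```bash
python3 - <<'E'
from h import *
st()
E
```

```text
t 25.6 p [ 0.543  -0.0679  0.1699] F [ 6.9  5.7 -1.5] w 0.0416
M [[0.007, -0.869, -0.495], [0.003, -0.495, 0.869], [-1.0, -0.008, -0.001]] q [-0.33  0.49  1.69  0.01  0.96 -2.42]
```

Request:
play_rows(
  rows="0 0 0 0 0 0 0.1;0 0 0 0 0 0 0;0 0 0 0 0 0 0;0 0 0 0 0 0 0;0 0 0 0 0 0 0;0 0 0 0 0 0 0;0 0 0 -30 0 0 0;0 0 0 -30 0 0 0",
)

```text
time: 26.27
position: [0.5381, -0.0694, 0.2281]
tool_rot: [-0.609, 0.355, 0.614, 0.355]
ft_force: [0.6, -0.2, -0.5]
grip_width: 0.0843
```

Request:
play_rows(
  rows="0.12 0 0 0 0 0 0;0.12 0 0 0 0 0 0;0.12 0 0 0 0 0 0;0.12 0 0 0 0 0 0;0.12 0 0 0 0 0 0;0.12 0 0 0 0 0 0;0.12 0 0 0 0 0 0;0.12 0 0 0 0 0 0",
)

```text
time: 26.93
position: [0.5396, -0.0698, 0.2292]
tool_rot: [-0.377, 0.598, 0.377, 0.598]
ft_force: [-0.3, 0.6, -0.1]
grip_width: 0.0874
```

Request:
play_rows(
  rows="0.12 0 0 0 0 0 0;0.12 0 0 0 0 0 0;0.12 0 0 0 0 0 0;0.12 0 0 0 0 0 0;0.12 0 0 0 0 0 0;0.12 0 0 0 0 0 0;0.12 0 0 0 0 0 0;0.12 0 0 0 0 0 0",
)

```text
time: 27.6
position: [0.5396, -0.0698, 0.2292]
tool_rot: [-0.058, 0.705, 0.058, 0.705]
ft_force: [0.1, 1.0, 0.0]
grip_width: 0.0867
```

Request:
play_rows(
  rows="0.12 0 0 0 0 0 0;0.048 0 0 0 0 0 0;0 0 0 0 -31 0 0;0 0 0 0 -31 0 0;0 0 0 0 -31 0 0;0 0 0 0 -31 0 0;0 0 0 0 -31 0 0;0 0 0 0 0 0 0",
)

```text
time: 28.27
position: [0.5407, -0.231, 0.2294]
tool_rot: [-0.001, 0.706, -0.003, 0.708]
ft_force: [0.9, 0.2, -0.5]
grip_width: 0.0868
```

```bash
python3 - <<'E'
from h import *
im=snap("top","t4");delta((.5395,-.225,.104))
kb=(.5395,-.070);S=500;g=np.arange(S)
X=kb[0]-(g[:,None]-250)/2500+0*g[None];Y=kb[1]-(g[None]-350)/2500+0*g[:,None]
S2=np.arange(700);X=kb[0]-(g[:,None]-250)/2500+0*S2[None];Y=kb[1]-(S2[None]-450)/2500+0*g[:,None]
K,T=cam("top");P=np.stack([X,Y,0*X+.161],-1)@T[:3,:3].T+T[:3,3];q=P@K.T
cv2.imwrite("pics/w4.png",cv2.remap(im,(q[...,0]/q[...,2]).astype(np.float32),(q[...,1]/q[...,2]).astype(np.float32),cv2.INTER_CUBIC))
print([x for x in copper(im) if abs(x[0][1]-226)<20 and abs(x[0][0]-236)<30])
E
```

```text
t 28.32 p [ 0.5402 -0.2279  0.2291] F [-0.2  0.3  0.3] w 0.087
M [[0.001, 0.002, 1.0], [-0.001, 1.0, -0.002], [-1.0, -0.001, 0.001]] q [-0.59  0.47  1.53 -0.    1.15 -0.59]
tool mm [125.1   3.   -0.7]
[([231.4, 231.1], [220, 218, 23, 26, 386])]
```

View pics/w4.png

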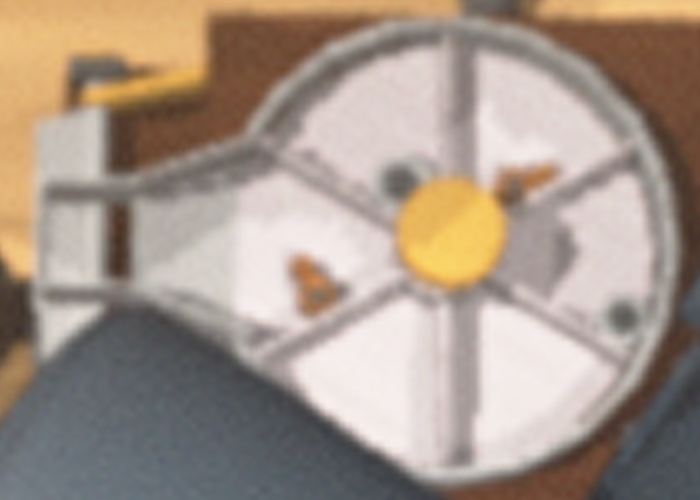

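The wheel is well aligned with a pawl facing the spout. The pot's image has shifted, though, from (235,225) to (231,231), so it has been knocked about 2 cm. I put it back on the mark before tipping.

```bash
python3 - <<'E'
from h import *
print(ray("top",235.4,225.0,.04),ray("top",231.4,231.1,.04))
s=snap("side","s8"); a=[x for x in copper(s) if abs(x[0][0]-245)<40 and abs(x[0][1]-216)<40]; print(a)
# side: look at bounding of pot: column extent of copper on rows 205-215
hsv=cv2.cvtColor(cv2.GaussianBlur(s,(3,3),0),cv2.COLOR_BGR2HSV)
print(proj("side",(.5435,.152,.062)),proj("side",(.524,.162,.062)))
E
```

```text
[0.53783093 0.15016559 0.04      ] [0.51950142 0.16092178 0.04      ]
[([279.8, 249.1], [229, 206, 110, 83, 2775])]
[245.16670954 209.17974801] [239.02570861 210.30123623]
```

Request:
play_rows(
  rows="0 0 0 0 35.6 -1.5 0;0 0 0 0 35.6 -1.5 0;0 0 0 0 35.6 -1.5 0;0 0 0 0 35.6 -1.5 0;0 0 0 0 35.6 -1.5 0;0 0 0 0 35.6 -1.5 0;0 0 0 0 35.6 -1.5 0;0 0 0 0 35.6 -1.5 0",
)

```text
time: 29.03
position: [0.526, 0.0632, 0.2293]
tool_rot: [-0.001, 0.707, 0.001, 0.707]
ft_force: [1.0, -0.4, -0.5]
grip_width: 0.0868
```

Request:
play_rows(
  rows="0 0 0 0 35.6 -1.5 0;0 0 0 0 35.6 -1.5 0;0 0 0 0 35.6 -1.5 0;0 0 0 0 0 0 0;0 0 0 35 0 0 0;0 0 0 35 0 0 0;0 0 0 30 0 0 0;0 0 0 0 0 0 0",
)

```text
time: 29.7
position: [0.5173, 0.1669, 0.1242]
tool_rot: [-0.002, 0.712, 0.001, 0.703]
ft_force: [-0.1, -0.1, -0.6]
grip_width: 0.0874
```

```bash
python3 - <<'E'
from h import *
s=snap("side","s9");delta((.5235,.164,.03))
c=s[150:250,195:295];cv2.imwrite("pics/s9c.png",cv2.resize(c,None,fx=5,fy=5,interpolation=2))
E
```

```text
t 29.75 p [0.5194 0.167  0.1268] F [ 0.  -0.4  0.1] w 0.087
M [[-0.008, -0.003, 1.0], [-0.001, 1.0, 0.003], [-1.0, -0.001, -0.008]] q [ 0.11  0.56  1.72 -0.    0.88  0.1 ]
tool mm [96.8 -2.9  5. ]
```

View pics/s9c.png

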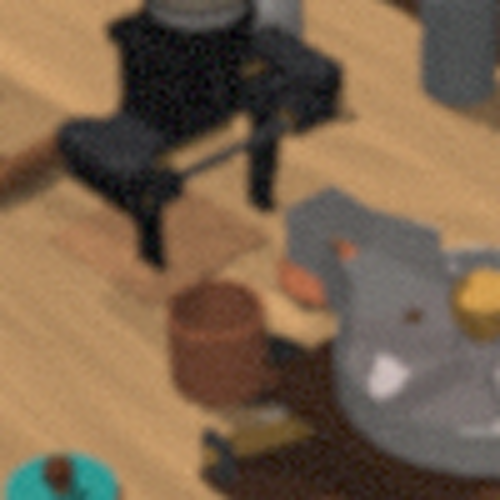

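Side view agrees with the knocked position (~239,211). I align, then descend and grip.

Request:
play_rows(
  rows="0 0 0 0 -3 3 0;0 0 0 0 0 0 0;0 0 0 0 0 0 0",
)

```text
time: 30.0
position: [0.5277, 0.1638, 0.1315]
tool_rot: [-0.0, 0.705, 0.001, 0.709]
ft_force: [0.9, -0.4, 0.9]
grip_width: 0.0869
```

Request:
play_rows(
  rows="0 0 0 30 0 0 0;0 0 0 25 0 0 0;0 0 0 20 0 0 0;0 0 0 12 0 0 0;0 0 0 9 0 0 0;0 0 0 0 0 0 0.5;0 0 0 0 0 0 0.5;0 0 0 0 0 0 0.5",
  squeeze=25,
)

```text
time: 30.67
position: [0.5261, 0.1639, 0.0343]
tool_rot: [-0.001, 0.707, 0.001, 0.707]
ft_force: [-0.5, 0.3, -1.0]
grip_width: 0.074
```

Request:
play_rows(
  rows="0 0 0 0 0 0 0.5;0 0 0 0 0 0 0.5;0 0 0 0 0 0 0.5;0 0 0 0 0 0 0.5",
)

```text
time: 31.0
position: [0.5264, 0.164, 0.0342]
tool_rot: [-0.001, 0.707, 0.001, 0.708]
ft_force: [-1.4, -0.4, 5.1]
grip_width: 0.0697
```

```bash
python3 - <<'E'
from h import *
delta((.543,.152,.0305))
E
```

```text
t 31.0 p [0.5264 0.164  0.0342] F [-1.4 -0.4  5.1] w 0.0697
M [[0.002, -0.002, 1.0], [0.0, 1.0, 0.002], [-1.0, 0.0, 0.002]] q [0.1  0.72 1.76 0.   0.67 0.1 ]
tool mm [  3.7 -12.   16.6]
```

Request:
play_rows(
  rows="0 0 0 -5 0 0 0.5;0 0 0 0 -4 6 0.5;0 0 0 0 -5 6 0.5;0 0 0 0 -3 5 0.5;0 0 0 0 0 0 0.5;0 0 0 3 0 0 0.5;0 0 0 2.5 0 0 0.5;0 0 0 0 0 0 0.5",
)

```text
time: 31.67
position: [0.5429, 0.1516, 0.0334]
tool_rot: [-0.001, 0.707, 0.001, 0.707]
ft_force: [-0.9, -1.5, 4.7]
grip_width: 0.0696
```

Request:
play_rows(
  rows="0 0 0 0 0 0 0.2;0 0 0 0 0 0 0;0 0 0 0 0 0 0;0 0 0 0 0 0 0;0 0 0 0 0 0 0;0 0 0 -15 0 0 0;0 0 0 -30 0 0 0;0 0 0 -35 0 0 0",
)

```text
time: 32.33
position: [0.541, 0.1518, 0.1115]
tool_rot: [-0.001, 0.709, 0.001, 0.705]
ft_force: [1.0, -0.6, 1.0]
grip_width: 0.0869
```

Request:
play_rows(
  rows="0 0 0 -40 0 0 0;0 0 0 -40 0 0 0;0 0 0 -40 0 0 0;0 0 0 0 -35 0 0;0 0 0 0 -38 0 0;0 0 0 0 -38 0 0;0 0 0 0 -38 0 0;0 0 0 0 -38 0 0",
)

```text
time: 33.0
position: [0.5428, -0.0363, 0.2328]
tool_rot: [-0.001, 0.707, 0.001, 0.707]
ft_force: [1.8, 0.5, 0.5]
grip_width: 0.0867
```

Request:
play_rows(
  rows="0 0 0 0 -38 0 0;0 0 0 0 -38 0 0;0 0 0 0 -38 0 0;0 0 0 0 -38 0 0;0 0 0 0 -38 0 0;0 0 0 0 0 0 0;0 0 0 0 0 0 0",
)

```text
time: 33.58
position: [0.5433, -0.2271, 0.2322]
tool_rot: [0.001, 0.707, -0.0, 0.707]
ft_force: [-0.5, 0.8, -1.4]
grip_width: 0.0869
```

```bash
python3 - <<'E'
from h import *
im=snap("top","t5");delta((.5395,-.225,.104))
print([(x,ray("top",*x[0],.04)) for x in copper(im) if abs(x[0][1]-226)<20 and abs(x[0][0]-236)<30])
E
```

```text
t 33.63 p [ 0.5431 -0.2252  0.2322] F [-0.2  0.8 -0.2] w 0.087
M [[-0.001, -0.0, 1.0], [0.002, 1.0, 0.0], [-1.0, 0.002, -0.001]] q [-0.58  0.47  1.52  0.    1.16 -0.58]
tool mm [128.2   0.   -3.5]
[(([235.7, 225.0], [224, 212, 24, 26, 398]), array([0.53785762, 0.14929208, 0.04      ]))]
```

Pot is back at the earlier image position on the mark. Now the second tip.

Request:
play_rows(
  rows="0 0 0 30 0 -3 0;0 0 0 30 0 0 0;0 0 0 30 0 0 0;0 0 0 25 0 0 0;0 0 0 13 0 0 0;0 0 0 0 0 0 0.9;0 0 0 0 0 0 0.9;0 0 0 0 0 0 0.9",
  squeeze=35,
)

```text
time: 34.3
position: [0.5415, -0.2244, 0.1058]
tool_rot: [-0.002, 0.707, 0.001, 0.708]
ft_force: [-0.0, -0.7, 0.4]
grip_width: 0.0742
```

Request:
play_rows(
  rows="0 0 0 0 0 0 0.9;0 0 0 0 0 0 0.9;0 0 0 0 0 0 0.9;0 0 0 0 0 0 0.9;0 0 0 0 0 0 0.9;0 0 0 0 0 0 0.9;0 0 0 0 0 0 0.9;0 0 0 0 0 0 0.9",
)

```text
time: 34.97
position: [0.5399, -0.2251, 0.1047]
tool_rot: [-0.001, 0.708, 0.001, 0.706]
ft_force: [-8.1, -3.1, 4.1]
grip_width: 0.0219
```

Request:
play_rows(
  rows="0 0 0 -16.7 5.5 1 0.9;0 0 0 -16.4 6.5 0.2 0.9;0 0 0 -16 7.4 0.2 0.9;0 0 0 -15.6 8.3 0.2 0.9;0 0 0 -15.1 9.1 0.2 0.9;0 0 0 -14.5 10 0.2 0.9;0 0 0 -13.9 10.8 0.2 0.9;0 0 0 -13.3 11.5 0.2 0.9",
)

```text
time: 35.63
position: [0.5407, -0.1562, 0.225]
tool_rot: [-0.001, 0.709, 0.0, 0.705]
ft_force: [-0.7, -2.6, -6.8]
grip_width: 0.0212
```

Request:
play_rows(
  rows="0 0 0 -12.7 12.3 0.2 0.9;0 0 0 -11.9 12.9 0.2 0.9;0 0 0 -11.2 13.6 0.2 0.9;0 0 0 -10.4 14.2 0.2 0.9;0 0 0 -9.6 14.8 0.2 0.9;0 0 0 -8.8 15.3 0.1 0.9;0 0 0 -7.9 15.8 0.1 0.9;0 0 0 -6.5 15 0.1 0.9",
)

```text
time: 36.3
position: [0.5422, -0.0409, 0.3054]
tool_rot: [-0.001, 0.708, 0.001, 0.706]
ft_force: [-3.1, -1.6, -4.9]
grip_width: 0.0208
```

Request:
play_rows(
  rows="0 0 0 0 0 0 0.9;0 0 0 0 0 0 0.9;0 0 0 0 0 0 0.9;0 0 0 0 0 0 0.9;0 0 0 0 0 0 0.9;0 0 0 0 0 0 0.9;0 0 0 0 0 0 0.9;0 0 0 0 0 0 0.9",
)

```text
time: 36.97
position: [0.5423, -0.0412, 0.3053]
tool_rot: [-0.0, 0.708, 0.001, 0.706]
ft_force: [-6.0, -0.7, -0.3]
grip_width: 0.0214
```

Request:
play_rows(
  rows="0 0 0 0 0 0 0.9;0 0 0 0 0 0 0.9;0 0 0 0 0 0 0.9;0 0 0 0 0 0 0.9;0 0 0 0 0 0 0.9;0 0 0 0 0 0 0.9;0 0 0 0 0 0 0.9;0 0 0 0 0 0 0.9",
)

```text
time: 37.63
position: [0.5423, -0.0412, 0.3053]
tool_rot: [-0.0, 0.708, 0.001, 0.706]
ft_force: [-5.2, 0.0, -0.9]
grip_width: 0.0212
```

Request:
play_rows(
  rows="0 0 0 6.5 -15 -0.1 0.9;0 0 0 7.9 -15.8 -0.1 0.9;0 0 0 8.8 -15.3 -0.1 0.9;0 0 0 9.6 -14.8 -0.2 0.9;0 0 0 10.4 -14.2 -0.2 0.9;0 0 0 11.2 -13.6 -0.2 0.9;0 0 0 11.9 -12.9 -0.2 0.9;0 0 0 12.7 -12.3 -0.2 0.9",
)

```text
time: 38.3
position: [0.5408, -0.1551, 0.2256]
tool_rot: [0.001, 0.709, 0.002, 0.705]
ft_force: [-4.8, 1.0, -2.2]
grip_width: 0.021
```

Request:
play_rows(
  rows="0 0 0 13.3 -11.5 -0.2 0.9;0 0 0 13.9 -10.8 -0.2 0.9;0 0 0 14.5 -10 -0.2 0.9;0 0 0 15.1 -9.1 -0.2 0.9;0 0 0 15.6 -8.3 -0.2 0.9;0 0 0 16 -7.4 -0.2 0.9;0 0 0 14 -6.5 -0.2 0.9;0 0 0 12 -5 0 0.9",
)

```text
time: 38.97
position: [0.5399, -0.2221, 0.1097]
tool_rot: [0.002, 0.709, 0.002, 0.706]
ft_force: [-2.8, 8.1, 22.5]
grip_width: 0.0215
```

Request:
play_rows(
  rows="0 0 0 2 0 0 0.9;0 0 0 0 0 0 0.9;0 0 0 0 0 0 0.3;0 0 0 0 0 0 0;0 0 0 0 0 0 0;0 0 0 0 0 0 0;0 0 0 0 0 0 0;0 0 0 0 0 0 0",
)

```text
time: 39.63
position: [0.5428, -0.2253, 0.1107]
tool_rot: [-0.001, 0.706, 0.0, 0.708]
ft_force: [-0.1, -0.5, -0.2]
grip_width: 0.0531
```

Request:
play_rows(
  rows="0 0 0 0 0 0 0;0 0 0 0 0 0 0;0 0 0 -30 0 0 0;0 0 0 -35 0 0 0;0 0 0 -35 0 0 0;0 0 0 -30 0 0 0;0 0 0 0 0 0 0",
)

```text
time: 40.22
position: [0.5454, -0.2268, 0.2469]
tool_rot: [-0.003, 0.703, -0.002, 0.711]
ft_force: [0.5, -1.2, 0.3]
grip_width: 0.0862
```

```bash
python3 - <<'E'
from h import *
im=snap("top","t6");st()
a=cv2.resize(im[170:270,190:390],None,fx=4,fy=4,interpolation=2);cv2.imwrite("pics/v6.png",a[:380])
print([x for x in copper(im) if abs(x[0][1]-226)<20 and abs(x[0][0]-236)<30])
E
```

```text
t 40.27 p [ 0.5439 -0.226   0.2439] F [-1.   0.4 -0.2] w 0.087
M [[0.008, -0.002, 1.0], [-0.005, 1.0, 0.002], [-1.0, -0.005, 0.008]] q [-0.58  0.45  1.51  0.    1.17 -0.59]
[([235.3, 225.5], [224, 213, 24, 24, 347])]
```

View pics/v6.png

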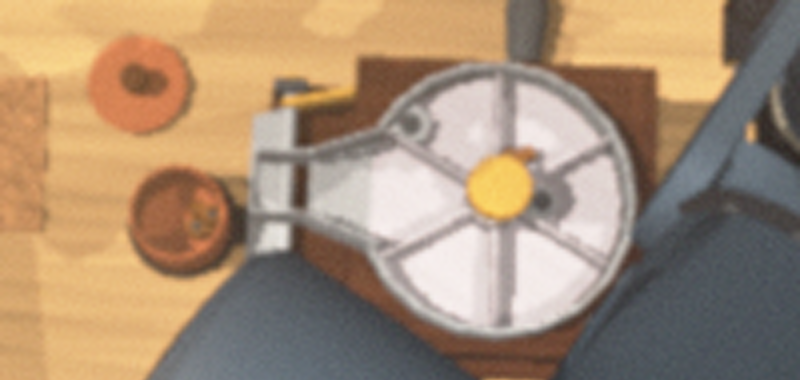

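Two pawls are in the pot and the last one is at −120°. The nut lies by the rim at −60°, so I turn −240° (bush at the hub passes safely) in one grip from yaw +70° to −170°.

Request:
play_rows(
  rows="0 0 0 0 31 0 0;0 0 0 0 31 0 0;0 0 0 0 31 0 0;0 0 0 0 31 -1 0;0 0 0 0 32 -1 0;0 0 0 0 0 0 0;-0.122 0 0 0 0 0 0;-0.122 0 0 0 0 0 0",
  squeeze=20,
)

```text
time: 40.93
position: [0.5386, -0.0679, 0.2387]
tool_rot: [-0.089, 0.702, 0.09, 0.701]
ft_force: [-0.8, -0.0, -0.4]
grip_width: 0.0871
```

Request:
play_rows(
  rows="-0.122 0 0 0 0 0 0;-0.122 0 0 0 0 0 0;-0.122 0 0 0 0 0 0;-0.122 0 0 0 0 0 0;-0.122 0 0 0 0 0 0;-0.122 0 0 0 0 0 0;-0.122 0 0 0 0 0 0;-0.122 0 0 0 0 0 0",
)

```text
time: 41.6
position: [0.5386, -0.0689, 0.2385]
tool_rot: [-0.407, 0.579, 0.408, 0.577]
ft_force: [0.2, 0.5, -0.6]
grip_width: 0.087
```

```bash
python3 - <<'E'
from h import *
delta((.5405,-.0695,.170))
E
```

```text
t 41.6 p [ 0.5386 -0.0689  0.2385] F [ 0.2  0.5 -0.6] w 0.087
M [[-0.002, -0.942, 0.336], [0.001, 0.336, 0.942], [-1.0, 0.002, -0.0]] q [-0.33  0.4   1.62 -0.    1.13 -1.56]
tool mm [68.5 -2.1  0.1]
```

Request:
play_rows(
  rows="0 0 0 25 -2 0 0;0 0 0 25 0 0 0;0 0 0 12 0 0 0;0 0 0 6 0 0 0;0 0 0 0 0 0 0.7;0 0 0 0 0 0 0.7;0 0 0 0 0 0 0.7;0 0 0 0 0 0 0.7",
)

```text
time: 42.27
position: [0.542, -0.0696, 0.1728]
tool_rot: [-0.406, 0.579, 0.405, 0.58]
ft_force: [0.2, -0.5, -0.2]
grip_width: 0.0681
```

Request:
play_rows(
  rows="0 0 0 0 0 0 0.7;0 0 0 0 0 0 0.7;0 0 0 0 0 0 0.7;0 0 0 0 0 0 0.7;0.1164 0 0 0 0 0 0.7;0.1164 0 0 0 0 0 0.7;0.1164 0 0 0 0 0 0.7;0.1164 0 0 0 0 0 0.7",
)

```text
time: 42.93
position: [0.5417, -0.0683, 0.1722]
tool_rot: [-0.259, 0.657, 0.26, 0.658]
ft_force: [0.5, 2.9, 1.5]
grip_width: 0.0413
```

Request:
play_rows(
  rows="0.1164 0 0 0 0 0 0.7;0.1164 0 0 0 0 0 0.7;0.1164 0 0 0 0 0 0.7;0.1164 0 0 0 0 0 0.7;0.1164 0 0 0 0 0 0.7;0.1164 0 0 0 0 0 0.7;0.1164 0 0 0 0 0 0.7;0.1164 0 0 0 0 0 0.7",
)

```text
time: 43.6
position: [0.542, -0.0683, 0.1722]
tool_rot: [0.064, 0.704, -0.063, 0.705]
ft_force: [2.1, 3.5, 0.2]
grip_width: 0.0414
```

Request:
play_rows(
  rows="0.1164 0 0 0 0 0 0.7;0.1164 0 0 0 0 0 0.7;0.1164 0 0 0 0 0 0.7;0.1164 0 0 0 0 0 0.7;0.1164 0 0 0 0 0 0.7;0.1164 0 0 0 0 0 0.7;0.1164 0 0 0 0 0 0.7;0.1164 0 0 0 0 0 0.7",
)

```text
time: 44.27
position: [0.5422, -0.0684, 0.1722]
tool_rot: [0.374, 0.6, -0.372, 0.601]
ft_force: [1.7, 2.5, 0.7]
grip_width: 0.0417
```

Request:
play_rows(
  rows="0.1164 0 0 0 0 0 0.7;0.1164 0 0 0 0 0 0.7;0.1164 0 0 0 0 0 0.7;0.1164 0 0 0 0 0 0.7;0.1164 0 0 0 0 0 0.7;0.1164 0 0 0 0 0 0.7;0.1164 0 0 0 0 0 0.7;0.1164 0 0 0 0 0 0.7",
)

```text
time: 44.93
position: [0.5421, -0.0687, 0.1722]
tool_rot: [0.604, 0.369, -0.602, 0.37]
ft_force: [2.2, 2.2, 0.8]
grip_width: 0.0411
```

Request:
play_rows(
  rows="0.1164 0 0 0 0 0 0.7;0.1164 0 0 0 0 0 0.7;0.1164 0 0 0 0 0 0.7;0.1164 0 0 0 0 0 0.7;0.1164 0 0 0 0 0 0.7;0.1164 0 0 0 0 0 0.7;0.1164 0 0 0 0 0 0.7;0.1164 0 0 0 0 0 0.7",
)

```text
time: 45.6
position: [0.5419, -0.0688, 0.1722]
tool_rot: [0.705, 0.059, -0.704, 0.059]
ft_force: [1.9, 1.9, 0.4]
grip_width: 0.0416
```

Request:
play_rows(
  rows="0 0 0 0 0 0 0.7;0 0 0 0 0 0 0.7;0 0 0 0 0 0 0.1;0 0 0 0 0 0 0;0 0 0 0 0 0 0;0 0 0 0 0 0 0;0 0 0 0 0 0 0;0 0 0 0 0 0 0",
)

```text
time: 46.27
position: [0.541, -0.0694, 0.1718]
tool_rot: [-0.704, -0.061, 0.705, -0.061]
ft_force: [0.2, -0.9, -0.2]
grip_width: 0.0734
```

Request:
play_rows(
  rows="0 0 0 -30 0 0 0;0 0 0 -30 0 0 0;-0.12 0 0 0 0 0 0;-0.12 0 0 0 0 0 0;-0.12 0 0 0 0 0 0;-0.12 0 0 0 0 0 0;-0.12 0 0 0 0 0 0;-0.12 0 0 0 0 0 0",
)

```text
time: 46.93
position: [0.541, -0.0694, 0.2318]
tool_rot: [-0.637, -0.307, 0.637, -0.307]
ft_force: [1.7, 0.3, -0.4]
grip_width: 0.0868
```

Request:
play_rows(
  rows="-0.12 0 0 0 0 0 0;-0.12 0 0 0 0 0 0;-0.12 0 0 0 0 0 0;-0.12 0 0 0 0 0 0;-0.12 0 0 0 0 0 0;-0.12 0 0 0 0 0 0;-0.12 0 0 0 0 0 0;-0.12 0 0 0 0 0 0",
)

```text
time: 47.6
position: [0.5411, -0.0693, 0.2318]
tool_rot: [0.423, 0.567, -0.423, 0.567]
ft_force: [-0.3, 1.1, -0.8]
grip_width: 0.0873
```

Request:
play_rows(
  rows="-0.12 0 0 0 0 0 0;-0.12 0 0 0 0 0 0;-0.12 0 0 0 0 0 0;-0.12 0 0 0 0 0 0;-0.12 0 0 0 0 0 0;-0.12 0 0 0 0 0 0;-0.12 0 0 0 0 0 0;-0.12 0 0 0 0 0 0",
)

```text
time: 48.27
position: [0.541, -0.0693, 0.2318]
tool_rot: [0.113, 0.698, -0.113, 0.698]
ft_force: [0.6, -0.1, -0.1]
grip_width: 0.0871
```

```bash
python3 - <<'E'
from h import *
o,r=st(); m=r.as_matrix(); print("yaw",np.degrees(np.arctan2(m[1,2],m[0,2])))
E
```

```text
t 48.27 p [ 0.541  -0.0693  0.2318] F [ 0.6 -0.1 -0.1] w 0.0871
M [[-0.0, 0.317, 0.949], [-0.0, 0.949, -0.317], [-1.0, -0.0, -0.0]] q [-0.33  0.41  1.62 -0.    1.11 -0.01]
yaw -18.46196259190336
```

Request:
play_rows(
  rows="-0.1075 0 0 0 0 0 0;-0.1075 0 0 0 0 0 0;-0.1075 0 0 0 0 0 0;0 0 0 0 -31 0 0;0 0 0 0 -31 0 0;0 0 0 0 -31 0 0;0 0 0 0 -31 0 0;0 0 0 0 -31 0 0",
)

```text
time: 48.93
position: [0.54, -0.2256, 0.2318]
tool_rot: [0.002, 0.707, -0.002, 0.707]
ft_force: [0.8, -0.0, -0.5]
grip_width: 0.0871
```

Request:
play_rows(
  rows="0 0 0 0 0 0 0;0 0 0 0 0 0 0",
)

```text
time: 49.1
position: [0.5401, -0.2259, 0.2316]
tool_rot: [0.003, 0.707, -0.003, 0.707]
ft_force: [0.2, 0.5, -0.1]
grip_width: 0.0867
```

```bash
python3 - <<'E'
from h import *
im=snap("top","t7");delta((.5395,-.225,.104))
a=cv2.resize(im[170:270,190:390],None,fx=4,fy=4,interpolation=2);cv2.imwrite("pics/v7.png",a[:380])
print([x for x in copper(im) if abs(x[0][1]-226)<20 and abs(x[0][0]-236)<30])
E
```

```text
t 49.15 p [ 0.5398 -0.2244  0.2315] F [ 0.2  0.1 -0.1] w 0.0868
M [[-0.001, 0.007, 1.0], [0.001, 1.0, -0.007], [-1.0, 0.001, -0.001]] q [-0.59  0.46  1.53  0.    1.15 -0.58]
tool mm [127.5  -0.8  -0.2]
[([235.3, 225.5], [224, 213, 24, 25, 358])]
```

View pics/v7.png

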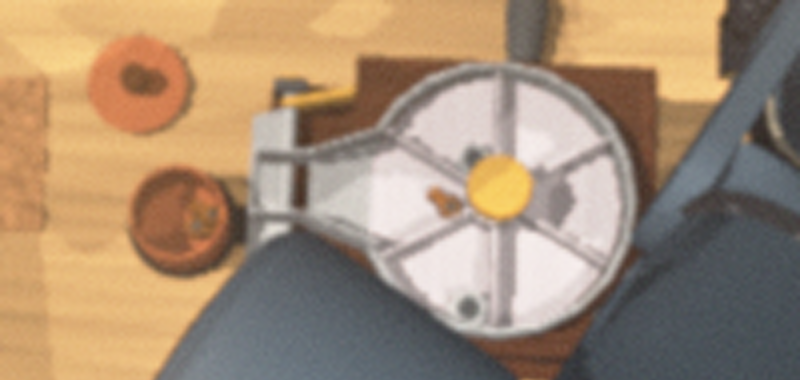

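Last pawl (px ~(440,203)) faces the spout, the wheel is aligned and the pot is on its mark. Third tip.

Request:
play_rows(
  rows="0 0 0 30 0 0 0;0 0 0 30 0 0 0;0 0 0 30 0 0 0;0 0 0 25 0 0 0;0 0 0 13 0 0 0;0 0 0 0 0 0 0.9;0 0 0 0 0 0 0.9;0 0 0 0 0 0 0.9",
  squeeze=35,
)

```text
time: 49.82
position: [0.5411, -0.2238, 0.1049]
tool_rot: [0.001, 0.707, -0.002, 0.708]
ft_force: [0.3, 0.2, -0.1]
grip_width: 0.0746
```

Request:
play_rows(
  rows="0 0 0 0 0 0 0.9;0 0 0 0 0 0 0.9;0 0 0 0 0 0 0.9;0 0 0 0 0 0 0.9;0 0 0 0 0 0 0.9;0 0 0 0 0 0 0.9;0 0 0 0 0 0 0.9;0 0 0 0 0 0 0.9",
)

```text
time: 50.48
position: [0.5399, -0.2243, 0.1038]
tool_rot: [0.002, 0.707, -0.002, 0.707]
ft_force: [-9.2, -0.9, 3.2]
grip_width: 0.0216
```

Request:
play_rows(
  rows="0 0 0 -16.7 5.5 0.5 0.9;0 0 0 -16.4 6.5 0.2 0.9;0 0 0 -16 7.4 0.2 0.9;0 0 0 -15.6 8.3 0.2 0.9;0 0 0 -15.1 9.1 0.2 0.9;0 0 0 -14.5 10 0.2 0.9;0 0 0 -13.9 10.8 0.2 0.9;0 0 0 -13.3 11.5 0.2 0.9",
)

```text
time: 51.15
position: [0.5407, -0.1554, 0.2242]
tool_rot: [0.002, 0.709, -0.002, 0.705]
ft_force: [-0.3, -2.3, -8.5]
grip_width: 0.021
```

Request:
play_rows(
  rows="0 0 0 -12.7 12.3 0.2 0.9;0 0 0 -11.9 12.9 0.2 0.9;0 0 0 -11.2 13.6 0.2 0.9;0 0 0 -10.4 14.2 0.2 0.9;0 0 0 -9.6 14.8 0.2 0.9;0 0 0 -8.8 15.3 0.1 0.9;0 0 0 -7.9 15.8 0.1 0.9;0 0 0 -6.5 15 0.1 0.9",
)

```text
time: 51.82
position: [0.5423, -0.04, 0.3044]
tool_rot: [0.002, 0.709, -0.002, 0.705]
ft_force: [-3.8, -2.2, -5.6]
grip_width: 0.0211
```

Request:
play_rows(
  rows="0 0 0 0 0 0 0.9;0 0 0 0 0 0 0.9;0 0 0 0 0 0 0.9;0 0 0 0 0 0 0.9;0 0 0 0 0 0 0.9;0 0 0 0 0 0 0.9;0 0 0 0 0 0 0.9;0 0 0 0 0 0 0.9",
)

```text
time: 52.48
position: [0.5423, -0.0397, 0.3045]
tool_rot: [0.003, 0.709, -0.001, 0.705]
ft_force: [-5.8, -1.5, 0.0]
grip_width: 0.0212
```

Request:
play_rows(
  rows="0 0 0 0 0 0 0.9;0 0 0 0 0 0 0.9;0 0 0 0 0 0 0.9;0 0 0 0 0 0 0.9;0 0 0 0 0 0 0.9;0 0 0 0 0 0 0.9;0 0 0 0 0 0 0.9;0 0 0 0 0 0 0.9",
)

```text
time: 53.15
position: [0.5423, -0.0397, 0.3045]
tool_rot: [0.003, 0.709, -0.001, 0.705]
ft_force: [-4.9, 0.0, -0.9]
grip_width: 0.0212
```

```bash
python3 - <<'E'
from h import *
st()
E
```

```text
t 53.15 p [ 0.5423 -0.0397  0.3045] F [-4.9  0.  -0.9] w 0.0212
M [[-0.005, 0.005, 1.0], [0.002, 1.0, -0.005], [-1.0, 0.002, -0.005]] q [-0.28  0.33  1.53  0.    1.29 -0.27]
```

Request:
play_rows(
  rows="0 0 0 6.5 -15 -0.1 0.9;0 0 0 7.9 -15.8 -0.1 0.9;0 0 0 8.8 -15.3 -0.1 0.9;0 0 0 9.6 -14.8 -0.2 0.9;0 0 0 10.4 -14.2 -0.2 0.9;0 0 0 11.2 -13.6 -0.2 0.9;0 0 0 11.9 -12.9 -0.2 0.9;0 0 0 12.7 -12.3 -0.2 0.9",
)

```text
time: 53.82
position: [0.5408, -0.1539, 0.2252]
tool_rot: [0.003, 0.708, -0.001, 0.706]
ft_force: [-4.2, 0.1, -0.8]
grip_width: 0.021
```

Request:
play_rows(
  rows="0 0 0 13.3 -11.5 -0.2 0.9;0 0 0 13.9 -10.8 -0.2 0.9;0 0 0 14.5 -10 -0.2 0.9;0 0 0 15.1 -9.1 -0.2 0.9;0 0 0 15.6 -8.3 -0.2 0.9;0 0 0 16 -7.4 -0.2 0.9;0 0 0 14 -6.5 -0.2 0.9;0 0 0 10 -4 0 0.9",
)

```text
time: 54.48
position: [0.5399, -0.2205, 0.1112]
tool_rot: [0.005, 0.708, -0.001, 0.706]
ft_force: [-1.3, 3.8, -5.5]
grip_width: 0.0212
```

Request:
play_rows(
  rows="0 0 0 2 0 0 0.9;0 0 0 0 0 0 0.9;0 0 0 0 0 0 0.3;0 0 0 0 0 0 0;0 0 0 0 0 0 0;0 0 0 0 0 0 0;0 0 0 0 0 0 0;0 0 0 0 0 0 0",
)

```text
time: 55.15
position: [0.5417, -0.2234, 0.112]
tool_rot: [0.001, 0.706, -0.003, 0.708]
ft_force: [0.4, -0.2, -0.6]
grip_width: 0.0532
```

Request:
play_rows(
  rows="0 0 0 0 0 0 0;0 0 0 0 0 0 0;0 0 0 -30 0 0 0;0 0 0 -35 0 0 0;0 0 0 -35 0 0 0;0 0 0 -30 0 0 0;0 0 0 0 0 0 0",
)

```text
time: 55.73
position: [0.5444, -0.225, 0.2479]
tool_rot: [-0.001, 0.703, -0.005, 0.711]
ft_force: [0.9, -0.8, 0.8]
grip_width: 0.0867
```

```bash
python3 - <<'E'
from h import *
im=snap("top","t8");delta((.541,.151,.23))
a=cv2.resize(im[170:270,190:390],None,fx=4,fy=4,interpolation=2);cv2.imwrite("pics/v8.png",a[:380])
print([x for x in copper(im) if abs(x[0][1]-226)<20 and abs(x[0][0]-236)<30])
E
```

```text
t 55.78 p [ 0.543  -0.2242  0.2449] F [-0.1 -1.  -1. ] w 0.0865
M [[0.008, 0.006, 1.0], [-0.005, 1.0, -0.006], [-1.0, -0.005, 0.008]] q [-0.58  0.45  1.51  0.    1.17 -0.58]
tool mm [ 13.1 375.2  -4.3]
[([235.1, 225.2], [224, 213, 24, 24, 309])]
```

View pics/v8.png

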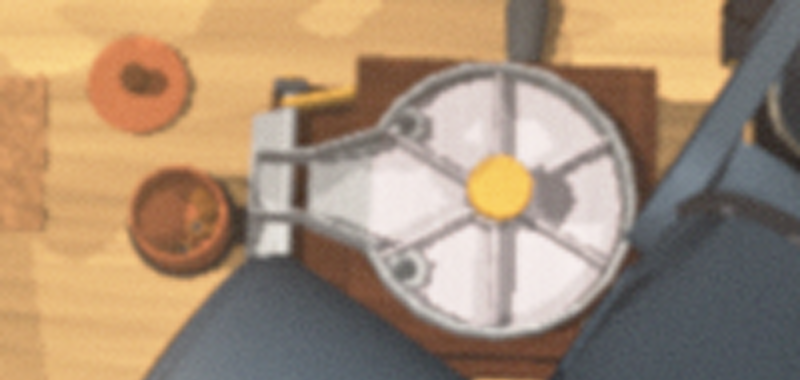

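All three pawls are in the pot, and the nut and bush stayed in the wheel at the rim by the neighbouring vanes. The board is level again. Now I fetch the pot.

Request:
play_rows(
  rows="0 0 0 0 37.5 0 0;0 0 0 0 37.5 0 0;0 0 0 0 37.5 0 0;0 0 0 0 37.5 0 0;0 0 0 0 37.5 0 0;0 0 0 0 37.5 0 0;0 0 0 0 37.5 0 0;0 0 0 0 37.5 0 0",
)

```text
time: 56.45
position: [0.5413, 0.079, 0.2395]
tool_rot: [0.002, 0.708, -0.002, 0.706]
ft_force: [0.3, 0.7, 0.5]
grip_width: 0.0871
```

Request:
play_rows(
  rows="0 0 0 0 37.5 0 0;0 0 0 0 37.5 0 0;0 0 0 0 0 0 0;0 0 0 40 0 0 0;0 0 0 40 0 0 0;0 0 0 30 0 0 0;0 0 0 0 0 0 0;0 0 0 0 0 0 0",
)

```text
time: 57.12
position: [0.5412, 0.1517, 0.1289]
tool_rot: [0.002, 0.709, -0.002, 0.705]
ft_force: [0.3, 0.3, 0.8]
grip_width: 0.0873
```

```bash
python3 - <<'E'
from h import *
delta((.542,.152,.034));print(ray("top",181.9,208.6,.003)); l=cv2.imread("pics/t8.png")
print([(x,ray("top",*x[0],.01)) for x in copper(l) if abs(x[0][1]-191)<12 and abs(x[0][0]-225)<15])
E
```

```text
t 57.12 p [0.5412 0.1517 0.1289] F [0.3 0.3 0.8] w 0.0873
M [[-0.006, 0.006, 1.0], [-0.001, 1.0, -0.006], [-1.0, -0.001, -0.006]] q [ 0.07  0.57  1.67 -0.    0.9   0.08]
tool mm [94.8  0.3  1.4]
[0.58945378 0.31690578 0.003     ]
[(([224.2, 191.0], [213, 180, 23, 23, 355]), array([0.64622792, 0.19163615, 0.01      ]))]
```

Request:
play_rows(
  rows="0 0 0 30 0 1 0;0 0 0 25 0 0 0;0 0 0 20 0 0 0;0 0 0 12 0 0 0;0 0 0 8 0 0 0;0 0 0 0 0 0 0.5;0 0 0 0 0 0 0.5;0 0 0 0 0 0 0.5",
  squeeze=30,
)

```text
time: 57.78
position: [0.545, 0.1523, 0.0373]
tool_rot: [0.002, 0.706, -0.002, 0.708]
ft_force: [-1.8, 0.3, -0.1]
grip_width: 0.0744
```

Request:
play_rows(
  rows="0 0 0 0 0 0 0.5;0 0 0 0 0 0 0.5;0 0 0 0 0 0 0.5;0 0 0 0 0 0 0.5;0 0 0 -5 0 0 0.5;0 0 0 -5 0 0 0.5;0 0 0 0 0 0 0.5",
)

```text
time: 58.37
position: [0.5447, 0.1523, 0.0468]
tool_rot: [0.002, 0.706, -0.002, 0.708]
ft_force: [-0.5, 0.3, -3.5]
grip_width: 0.07
```

Request:
play_rows(
  rows="0 0 0 0 20 -3 0.5;0 0 0 0 23 -3 0.5;0 0 0 0 23 -3 0.5;0 0 0 0 22 -3 0.5;0 0 0 0 20 14 0.5;0 0 0 0 20 15 0.5;0 0 0 0 20 15 0.5;0 0 0 0 17 15 0.5",
)

```text
time: 59.03
position: [0.5922, 0.3185, 0.0456]
tool_rot: [0.002, 0.707, -0.002, 0.707]
ft_force: [1.4, -0.7, -2.6]
grip_width: 0.0702
```

Request:
play_rows(
  rows="0 0 0 0 0 0 0.5;0 0 0 0 0 0 0.5",
)

```text
time: 59.2
position: [0.5924, 0.3178, 0.0455]
tool_rot: [0.002, 0.707, -0.002, 0.707]
ft_force: [-1.4, -0.1, -3.1]
grip_width: 0.0703
```

```bash
python3 - <<'E'
from h import *
delta((.5895,.317,.038))
E
```

```text
t 59.2 p [0.5924 0.3178 0.0455] F [-1.4 -0.1 -3.1] w 0.0703
M [[0.001, 0.004, 1.0], [-0.0, 1.0, -0.004], [-1.0, -0.0, 0.001]] q [ 0.33  0.81  1.43 -0.    0.91  0.33]
tool mm [ 7.5 -0.8 -2.9]
```

Request:
play_rows(
  rows="0 0 0 2 0 -2 0.5;0 0 0 2 0 0 0.5;0 0 0 1.2 0 0 0.5;0 0 0 0 0 0 0.5;0 0 0 0 0 0 0.5",
)

```text
time: 59.62
position: [0.5899, 0.3164, 0.0407]
tool_rot: [0.002, 0.707, -0.002, 0.707]
ft_force: [0.2, 0.1, -3.2]
grip_width: 0.0696
```

Request:
play_rows(
  rows="0 0 0 0 0 0 0.2;0 0 0 0 0 0 0;0 0 0 0 0 0 0;0 0 0 0 0 0 0;0 0 0 0 0 0 0;0 0 0 -15 0 0 0;0 0 0 -30 0 0 0;0 0 0 -35 0 0 0",
)

```text
time: 60.28
position: [0.5883, 0.3163, 0.1194]
tool_rot: [0.001, 0.709, -0.003, 0.705]
ft_force: [0.4, 0.3, -0.2]
grip_width: 0.0871
```

Request:
play_rows(
  rows="0 0 0 0 -20 9 0;0 0 0 0 -36 16 0;0 0 0 0 -36 16 0;0 0 0 0 -34 14 0;0 0 0 0 0 0 0;0 0 0 0 0 0 0",
)

```text
time: 60.78
position: [0.6455, 0.1884, 0.1212]
tool_rot: [0.004, 0.707, -0.003, 0.707]
ft_force: [-1.6, 0.5, 0.5]
grip_width: 0.087
```

```bash
python3 - <<'E'
from h import *
snap("side","s10");im=snap("top","t9");delta((.6485,.1905,.013))
print(copper(im)); print(proj("top",(.59,.317,.06)))
E
```

```text
t 60.88 p [0.6439 0.191  0.1208] F [0.5 0.2 0. ] w 0.0869
M [[-0.0, 0.006, 1.0], [0.001, 1.0, -0.006], [-1.0, 0.001, -0.0]] q [0.12 0.71 1.39 0.   1.04 0.13]
tool mm [107.8  -0.6   4.7]
[([74.5, 13.3], [7, 0, 133, 40, 2052]), ([357.0, 17.8], [132, 0, 428, 55, 9448]), ([4.5, 29.6], [0, 22, 11, 16, 82]), ([49.9, 28.6], [44, 22, 15, 15, 63]), ([118.8, 32.5], [111, 23, 20, 19, 131]), ([452.3, 37.0], [442, 29, 27, 18, 135]), ([345.2, 37.8], [339, 33, 14, 11, 74]), ([271.5, 39.6], [264, 35, 16, 11, 66]), ([498.0, 47.8], [489, 43, 18, 10, 61]), ([539.3, 129.2], [508, 93, 52, 76, 1931]), ([345.5, 198.8], [329, 187, 24, 34, 179]), ([286.5, 249.5], [264, 228, 61, 36, 658]), ([344.9, 245.7], [332, 229, 21, 33, 136])]
[178.14249125 204.32589631]
```

Request:
play_rows(
  rows="0 0 0 30 0 4 0;0 0 0 30 0 0 0;0 0 0 25 0 0 0;0 0 0 14 0 0 0;0 0 0 7 0 0 0;0 0 0 0 0 0 0.9;0 0 0 0 0 0 0.9;0 0 0 0 0 0 0.9",
  squeeze=25,
)

```text
time: 61.55
position: [0.6495, 0.1912, 0.0165]
tool_rot: [0.002, 0.706, -0.002, 0.708]
ft_force: [1.1, -0.4, 0.3]
grip_width: 0.0742
```

Request:
play_rows(
  rows="0 0 0 0 0 0 0.9;0 0 0 0 0 0 0.9;0 0 0 0 0 0 0.9;0 0 0 0 0 0 0.9;0 0 0 0 0 0 0.9;0 0 0 0 0 0 0.9;0 0 0 0 0 0 0.9;0 0 0 0 0 0 0.9",
)

```text
time: 62.22
position: [0.6483, 0.1906, 0.0147]
tool_rot: [0.002, 0.707, -0.002, 0.707]
ft_force: [0.1, 0.5, 0.3]
grip_width: 0.0214
```

```bash
python3 - <<'E'
from h import *
o,r=st(); s=cv2.imread("pics/s10.png")
print([x for x in copper(s) if 150<x[0][0]<280 and 150<x[0][1]<240])
for z in(.003,.065): print(proj("side",(.59,.317,z)))
im=snap("top","t10"); print([x for x in copper(im) if abs(x[0][1]-206)<25 and abs(x[0][0]-180)<40])
hsv=cv2.cvtColor(cv2.GaussianBlur(s,(3,3),0),cv2.COLOR_BGR2HSV)
E
```

```text
t 62.22 p [0.6483 0.1906 0.0147] F [0.1 0.5 0.3] w 0.0214
M [[0.0, 0.006, 1.0], [-0.0, 1.0, -0.006], [-1.0, -0.0, 0.0]] q [ 0.12  0.85  1.42 -0.    0.86  0.13]
[([225.6, 191.1], [217, 180, 19, 24, 358])]
[225.81852954 196.71635594]
[224.90800586 183.2947563 ]
[]
```

The lid knob is gripped and so is centred in x, but the pot's and lid's y are known only to a few mm, while the plug has ±2.5 mm of play. So I release, turn the jaw 90° and squeeze the pot once along y to centre it. Then I regrip the lid along y.

Request:
play_rows(
  rows="0 0 0 0 0 0 0.5;0 0 0 0 0 0 0.2;0 0 0 0 0 0 0;0 0 0 0 0 0 0;0 0 0 0 0 0 0;0 0 0 0 0 0 0;0 0 0 0 0 0 0;0 0 0 -15 0 0 0",
)

```text
time: 62.93
position: [0.6458, 0.1902, 0.0273]
tool_rot: [0.002, 0.709, -0.002, 0.705]
ft_force: [-0.6, -1.0, -0.2]
grip_width: 0.0661
```

Request:
play_rows(
  rows="0 0 0 -30 0 0 0;0 0 0 -35 0 0 0;0 0 0 -35 0 0 0;-0.1208 0 0 0 0 0 0;-0.1208 0 0 0 0 0 0;-0.1208 0 0 0 0 0 0;-0.1208 0 0 0 0 0 0;-0.1208 0 0 0 0 0 0",
)

```text
time: 63.6
position: [0.6484, 0.1907, 0.1314]
tool_rot: [-0.21, 0.675, 0.21, 0.676]
ft_force: [-0.4, 0.2, 0.8]
grip_width: 0.087
```

Request:
play_rows(
  rows="-0.1208 0 0 0 0 0 0;-0.1208 0 0 0 0 0 0;-0.1208 0 0 0 0 0 0;-0.1208 0 0 0 0 0 0;-0.1208 0 0 0 0 0 0;-0.1208 0 0 0 0 0 0;-0.1208 0 0 0 0 0 0;-0.1208 0 0 0 0 0 0",
)

```text
time: 64.27
position: [0.6484, 0.1906, 0.1311]
tool_rot: [-0.5, 0.5, 0.5, 0.5]
ft_force: [-0.5, -0.1, -0.3]
grip_width: 0.0871
```

Request:
play_rows(
  rows="0 0 0 0 15 31 0;0 0 0 0 15 32 0;0 0 0 0 15 32 0;0 0 0 0 14 31 0;0 0 0 0 0 0 0;0 0 0 0 0 0 0;0 0 0 0 0 0 0",
)

```text
time: 64.85
position: [0.5903, 0.317, 0.1307]
tool_rot: [-0.499, 0.501, 0.498, 0.502]
ft_force: [0.7, 0.2, -0.3]
grip_width: 0.0872
```

```bash
python3 - <<'E'
from h import *
delta((.5899,.3164,.043))
E
```

```text
t 64.85 p [0.5903 0.317  0.1307] F [ 0.7  0.2 -0.3] w 0.0872
M [[0.001, -1.0, 0.005], [-0.0, 0.005, 1.0], [-1.0, -0.001, -0.0]] q [ 0.33  0.69  1.39 -0.    1.06 -1.24]
tool mm [87.7  0.5 -0.5]
```

Request:
play_rows(
  rows="0 0 0 30 0 0 0;0 0 0 25 0 0 0;0 0 0 15 0 0 0;0 0 0 10 0 0 0;0 0 0 8 0 0 0;0 0 0 0 0 0 0.4;0 0 0 0 0 0 0.4;0 0 0 0 0 0 0.4",
  squeeze=10,
)

```text
time: 65.52
position: [0.5912, 0.317, 0.0429]
tool_rot: [-0.499, 0.501, 0.498, 0.502]
ft_force: [0.7, -0.8, -0.3]
grip_width: 0.0745
```

Request:
play_rows(
  rows="0 0 0 0 0 0 0.4;0 0 0 0 0 0 0.4;0 0 0 0 0 0 0.4;0 0 0 0 0 0 0.4;0 0 0 0 0 0 0.4",
)

```text
time: 65.93
position: [0.5911, 0.3172, 0.043]
tool_rot: [-0.499, 0.501, 0.498, 0.502]
ft_force: [0.4, -0.0, 5.1]
grip_width: 0.07
```

Request:
play_rows(
  rows="0 0 0 0 0 0 0;0 0 0 0 0 0 0;0 0 0 0 0 0 0;0 0 0 0 0 0 0;0 0 0 0 0 0 0;0 0 0 -20 0 0 0;0 0 0 -30 0 0 0;0 0 0 -35 0 0 0",
)

```text
time: 66.6
position: [0.5881, 0.3163, 0.125]
tool_rot: [-0.497, 0.504, 0.499, 0.5]
ft_force: [1.4, -0.1, 0.2]
grip_width: 0.0871
```

Request:
play_rows(
  rows="0 0 0 0 -15 -31 0;0 0 0 0 -15 -32 0;0 0 0 0 -15 -32 0;0 0 0 0 -14 -31 0;0 0 0 0 0 0 0;0 0 0 0 0 0 0;0 0 0 0 0 0 0",
)

```text
time: 67.18
position: [0.6477, 0.1907, 0.1263]
tool_rot: [-0.498, 0.502, 0.499, 0.502]
ft_force: [-0.9, -0.4, -0.3]
grip_width: 0.087
```

```bash
python3 - <<'E'
from h import *
delta((.6483,.1906,.0145))
E
```

```text
t 67.18 p [0.6477 0.1907 0.1263] F [-0.9 -0.4 -0.3] w 0.087
M [[-0.001, -1.0, 0.007], [0.0, 0.007, 1.0], [-1.0, 0.001, 0.0]] q [ 0.12  0.7   1.38  0.    1.06 -1.44]
tool mm [ 1.118e+02 -8.000e-01 -1.000e-01]
```

Request:
play_rows(
  rows="0 0 0 35 -0.5 0 0;0 0 0 30 0 0 0;0 0 0 25 0 0 0;0 0 0 13 0 0 0;0 0 0 8.5 0 0 0;0 0 0 0 0 0 0.9;0 0 0 0 0 0 0.9;0 0 0 0 0 0 0.9",
  squeeze=30,
)

```text
time: 67.85
position: [0.65, 0.1912, 0.0169]
tool_rot: [-0.499, 0.501, 0.498, 0.502]
ft_force: [-0.3, 0.5, 1.0]
grip_width: 0.0742
```

Request:
play_rows(
  rows="0 0 0 0 0 0 0.9;0 0 0 0 0 0 0.9;0 0 0 0 0 0 0.9;0 0 0 0 0 0 0.9;0 0 0 0 0 0 0.9;0 0 0 0 0 0 0.9;0 0 0 0 0 0 0.9;0 0 0 0 0 0 0.9",
)

```text
time: 68.52
position: [0.6488, 0.1906, 0.0152]
tool_rot: [-0.498, 0.502, 0.498, 0.502]
ft_force: [0.8, -0.3, 0.3]
grip_width: 0.022
```

```bash
python3 - <<'E'
from h import *
o,_=st()
E
```

```text
t 68.52 p [0.6488 0.1906 0.0152] F [ 0.8 -0.3  0.3] w 0.022
M [[-0.0, -1.0, 0.006], [0.0, 0.006, 1.0], [-1.0, 0.0, 0.0]] q [ 0.12  0.85  1.42  0.    0.87 -1.44]
```

Request:
play_rows(
  rows="0 0 0 -8 0 0 0.9;0 0 0 -15 0 0 0.9;0 0 0 -20 0 0 0.9;0 0 0 -20 0 0 0.9;0 0 0 -15 8 18 0.9;0 0 0 0 14 30 0.9;0 0 0 0 14 30 0.9;0 0 0 0 13 28 0.9",
)

```text
time: 69.18
position: [0.5999, 0.2978, 0.0943]
tool_rot: [-0.498, 0.502, 0.498, 0.502]
ft_force: [0.3, 0.3, -1.8]
grip_width: 0.0212
```

Request:
play_rows(
  rows="0 0 0 0 9.4 20.4 0.9;0 0 0 0 0 0 0.9;0 0 0 0 0 0 0.9;0 0 0 0 0 0 0.9",
)

```text
time: 69.52
position: [0.5914, 0.3169, 0.0935]
tool_rot: [-0.499, 0.502, 0.498, 0.501]
ft_force: [0.2, -0.2, -1.5]
grip_width: 0.021
```

```bash
python3 - <<'E'
from h import *
delta((.5904,.3172,.0742))
s=snap("side","s11"); print([x for x in copper(s) if 150<x[0][0]<280 and 150<x[0][1]<240])
E
```

```text
t 69.52 p [0.5914 0.3169 0.0935] F [ 0.2 -0.2 -1.5] w 0.021
M [[0.0, -1.0, 0.006], [-0.001, 0.006, 1.0], [-1.0, -0.0, -0.001]] q [ 0.33  0.74  1.41 -0.    0.99 -1.24]
tool mm [19.3  1.   0.3]
[([225.5, 188.8], [216, 174, 19, 30, 425])]
```

Holding the lid (1.5 N weight), 1 mm off target. I correct that and lower gently.

Request:
play_rows(
  rows="0 0 0 5 1 0.3 0.9;0 0 0 4 0 0 0.9;0 0 0 3 0 0 0.9;0 0 0 2 0 0 0.9;0 0 0 2 0 0 0.9;0 0 0 1.5 0 0 0.9;0 0 0 0 0 0 0.9;0 0 0 0 0 0 0.9",
)

```text
time: 70.23
position: [0.5902, 0.3177, 0.0757]
tool_rot: [-0.498, 0.502, 0.498, 0.502]
ft_force: [0.2, -0.1, -0.6]
grip_width: 0.0211
```

Request:
play_rows(
  rows="0 0 0 1 0 0 0.9;0 0 0 0.5 0 0 0.9;0 0 0 0 0 0 0.9;0 0 0 0 0 0 0.9",
)

```text
time: 70.57
position: [0.5901, 0.3177, 0.0743]
tool_rot: [-0.498, 0.502, 0.498, 0.502]
ft_force: [0.8, -0.0, -0.7]
grip_width: 0.0213
```

Plug went in fully (TCP 74.3 mm against 74.2 expected) with no contact force. I release, back off and take the last look.

Request:
play_rows(
  rows="0 0 0 0 0 0 0.7;0 0 0 0 0 0 0.4;0 0 0 0 0 0 0;0 0 0 0 0 0 0;0 0 0 0 0 0 0;0 0 0 0 0 0 0;0 0 0 0 0 0 0;0 0 0 0 0 0 0",
)

```text
time: 71.23
position: [0.5902, 0.3176, 0.0743]
tool_rot: [-0.498, 0.502, 0.498, 0.502]
ft_force: [1.0, -0.0, 0.7]
grip_width: 0.0648
```

Request:
play_rows(
  rows="0 0 0 -20 0 0 0;0 0 0 -30 0 0 0;0 0 0 -35 0 0 0;0 0 0 -35 0 0 0;0 0 0 -35 0 0 0;0 0 0 0 30 20 0;0 0 0 0 30 20 0;0 0 0 0 30 20 0",
)

```text
time: 71.9
position: [0.5002, 0.3785, 0.2304]
tool_rot: [-0.498, 0.501, 0.498, 0.503]
ft_force: [0.2, -0.0, -1.4]
grip_width: 0.0867
```

Request:
play_rows(
  rows="0 0 0 0 30 25 0;0 0 0 0 30 30 0;0 0 0 0 30 30 0;0 0 0 0 30 30 0;0 0 0 0 0 30 0;0 0 0 0 0 30 0;0 0 0 0 0 0 0;0 0 0 0 0 0 0",
)

```text
time: 72.57
position: [0.3825, 0.5535, 0.2289]
tool_rot: [-0.499, 0.501, 0.499, 0.501]
ft_force: [-0.2, -1.1, -0.5]
grip_width: 0.0873
```

```bash
python3 - <<'E'
from h import *
im=snap("top","t12");s=snap("side","s12");st()
a=cv2.resize(im[150:270,130:400],None,fx=2.6,fy=2.6,interpolation=2); b=cv2.resize(s[150:250,150:350],None,fx=2.7,fy=2.7,interpolation=2)
W=max(a.shape[1],b.shape[1]);pad=lambda x:cv2.copyMakeBorder(x,0,0,0,W-x.shape[1],0)
cv2.imwrite("pics/f.png",np.vstack([pad(a),pad(b)])[:600])
d=cv2.absdiff(im,cv2.imread("pics/t0.png")).max(2)>60
n,l,st_,c=cv2.connectedComponentsWithStats(d.astype(np.uint8)); print([(c[i].round().tolist(),st_[i][4]) for i in range(1,n) if st_[i][4]>30])
print([(x,ray("top",*x[0],.069)) for x in copper(im) if abs(x[0][1]-205)<20 and abs(x[0][0]-180)<25])
E
```

```text
t 72.67 p [0.383  0.5514 0.2288] F [ 0.5 -0.3 -0.2] w 0.0871
M [[-0.001, -1.0, 0.006], [-0.002, 0.006, 1.0], [-1.0, 0.001, -0.002]] q [ 0.8   0.59  1.3  -0.    1.26 -0.77]
[([303.0, 200.0], np.int32(60)), ([325.0, 202.0], np.int32(50)), ([176.0, 203.0], np.int32(41)), ([204.0, 208.0], np.int32(56)), ([188.0, 213.0], np.int32(93)), ([335.0, 222.0], np.int32(65)), ([47.0, 325.0], np.int32(10785)), ([303.0, 238.0], np.int32(59)), ([205.0, 241.0], np.int32(80)), ([324.0, 240.0], np.int32(47)), ([188.0, 244.0], np.int32(78)), ([260.0, 310.0], np.int32(6825)), ([205.0, 349.0], np.int32(5478)), ([20.0, 356.0], np.int32(818)), ([340.0, 376.0], np.int32(363)), ([377.0, 400.0], np.int32(121))]
[(([177.5, 204.9], [165, 192, 27, 26, 490]), array([0.5863169 , 0.31680146, 0.069     ]))]
```

View pics/f.png

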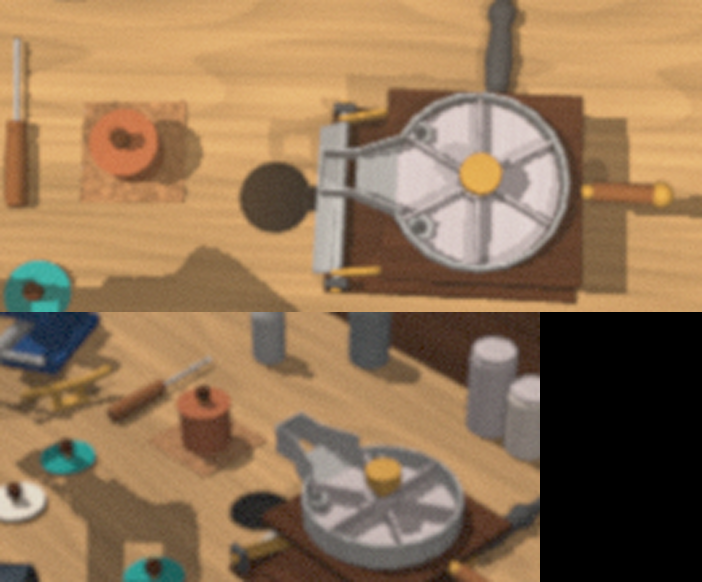

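The final views show the lidded pot upright on the mat, its lid flat, the mark empty and the board level. The nut and bush are in the wheel. The only image changes are at the pot, mat and wheel, plus the arm's shadow. I hand it in.

```bash
python3 -c "
from h import *
print(robot.hand_in())"
```

```text
the job is handed in; nothing more can be done
None
```

The job is done and handed in at about 73 s. All three bronze pawls present are in the dip pot, and the pot is closed and upright on the cork mat.

**What I did**
- I stood the lid knob up on the counter and set the pot on the mark.
- For each pawl I turned the wheel by its knob and tipped the board fully by the rear handle for about 1.3 s.
- The pot was knocked about 2 cm before the second tip. I saw this in the camera and put it back on the mark first.
- After the last tip I let the board down level and moved the pot to the mat. I squeezed it once to centre it, then refitted the lid.

**Last checks**
- **Lid and pot:** the lid seated at the expected height (74.3 mm against 74.2 mm) with no contact force. The final views show it flat on the pot.
- **Pawls and wheel:** after the last tip no pawl was left in the wheel and none was seen on the counter. The nut and bush are still in the wheel and the board is level.
- **Bystanders:** comparing the first and last top pictures showed changes only at the pot, mat, wheel, and the arm and its shadow.

**Less certain**
- While lowering the board the first time, the wrist force briefly read 38 N at the lower stop. I eased the later ones, to about 22 N and then 5.5 N.
- The lid's position measured in the last top picture is about 4 mm in x from where the arm put it. That is similar to the offset I saw between camera and arm earlier in the run, and well inside the mat.
- With all three pawls heaped in the pot I could not count them one by one in the picture.

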